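# Load the slug magazine and switch the feeder on

## Task

Load the two thin aluminium slugs end to end into the leaning tube magazine and push the stack down until it is fully home against its firm stop. Then take the key out of its holder, put it fully into the key switch on the console, turn it clockwise all the way to on and leave it there. Leave the thicker slug and the other things on the bench where they are.

Things in the scene. Friction and masses are not known exactly. Their poses are not given: they have to be found in the camera images.
- tube: Fixed plain steel magazine tube, outside diameter 53 mm, bore 43 mm, square rim without funnel. It leans 30 degrees from vertical, mouth towards the robot's side. Origin: centre of the mouth, 190 mm above the table; z points out of the mouth along the axis (slugs go in along -z), y is horizontal across the tube. With both slugs home the upper one's end stands 2 mm proud of the rim.
- stop (a point): Point on the tube's axis 148 mm below the mouth: top of the follower at its firm stop. The follower, a braked black disc in the bore, carries the stack. It starts 20 to 45 mm above this point (hidden, not reported), does not go home under the slugs' weight alone (a slug dropping on it may shift it some mm) and slides down under a slow push of about 7 to 15 N.
- magazine: Fixed foot of the magazine: foot plate 170 x 110 x 12 mm; origin under its centre at table height. In its frame the tube's mouth is at x -60 mm, y 0, z 190 mm, leaning to -x. A low outlet chute sticks out on its far side (+x).
- slug_a_center (a point): Centre of one thin slug: solid aluminium cylinder, diameter 40 mm, length 75 mm, ends chamfered 3 mm, about 0.25 kg, standing upright on the table at the start; z along its axis. The two thin slugs are identical and may go in in either order, either end first.
- slug_b_center (a point): Centre of the other thin slug, the same as slug_a.
- key: Steel key, 72 mm long, standing upright in its holder at the start. Origin: the lower end of its blade, z up along the key. Blade 28 mm wide (x), 6 mm thick (y), 30 mm long (z 0 to 30 mm); above it the bow to hold, a plate 46 mm wide (x), 12 mm thick (y), from z 30 to 72 mm, whose underside is the shoulder. About 0.12 kg. Either way round fits.
- holder: Fixed black key holder block, 70 (x) x 50 (y) x 36 mm high, origin under its centre, with a slot 31 (x) x 8.5 mm (y), 32 mm deep, in its top, in which the key stands; it comes out straight up.
- slot (a point): Centre of the mouth of the key slot in the top of the turning boss of the key switch (boss 50 x 50 x 36 mm, on the console's top; mouth 94 mm above the table). z up, x along the slot: the slot is 31 mm long (x), 8.5 mm wide (y) and 32 mm deep; fully in, the key's shoulder rests on the boss. Turns with the boss.
- key_switch (a joint): Angle of the boss: 0 off (as at the start), grows clockwise seen from above to the stop at 1.4 rad, on; stays where it is left; a friction of about 0.08 N m; the key has up to about 0.15 rad of play in the slot.
- console: Fixed console box, 140 x 150 x 55 mm, origin under its centre; the key switch stands in the middle of its top.
- thick_slug: Thicker aluminium slug, diameter 52 mm, 75 mm long, upright; origin under its centre. It does not fit: leave it.
- coupon: Flat steel test coupon 60 x 30 x 8 mm lying among the slugs; leave it.
- wrench: Steel wrench lying on the table; leave it.
- hammer: Hammer lying on the table; leave it.
- brush: Wire brush lying on the table; leave it.
- spray_can: Spray can, diameter 64 mm, 190 mm tall, upright; leave it.
- angle_iron: Piece of angle iron 160 x 50 x 50 mm lying on the table; leave it.
There are look-alikes about, which are no part of the job. Leave any orange look-alike of the part that bears slug_a_center alone. Of the things shaped like the key, the steel one is meant.

How it is judged:
On the way, in this order (a step that is already met when the one before it is completed fails the run):
1. the first thin slug sits in the magazine tube (((x of slug_a_center in the frame of tube between -0.005 and 0.005 m and y of slug_a_center in the frame of tube between -0.005 and 0.005 m and z of slug_a_center in the frame of tube between -0.125 and -0.055 m) or (x of slug_b_center in the frame of tube between -0.005 and 0.005 m and y of slug_b_center in the frame of tube between -0.005 and 0.005 m and z of slug_b_center in the frame of tube between -0.125 and -0.055 m))), for 0.2 s.
2. both thin slugs are in the tube, end to end and pushed home to the stop ((((x of slug_a_center in the frame of tube between -0.005 and 0.005 m and y of slug_a_center in the frame of tube between -0.005 and 0.005 m and z of slug_a_center in the frame of tube between -0.125 and -0.106 m) and (x of slug_b_center in the frame of tube between -0.005 and 0.005 m and y of slug_b_center in the frame of tube between -0.005 and 0.005 m and z of slug_b_center in the frame of tube between -0.125 and -0.031 m)) or ((x of slug_b_center in the frame of tube between -0.005 and 0.005 m and y of slug_b_center in the frame of tube between -0.005 and 0.005 m and z of slug_b_center in the frame of tube between -0.125 and -0.106 m) and (x of slug_a_center in the frame of tube between -0.005 and 0.005 m and y of slug_a_center in the frame of tube between -0.005 and 0.005 m and z of slug_a_center in the frame of tube between -0.125 and -0.031 m)))), for 0.2 s.
3. the key is fully in the switch's slot, not yet turned on (z of key in the frame of slot below -0.024 m and horizontal distance between key and slot below 0.006 m and angle between the x axis of key and the x axis of slot, either way round below 0.25 rad and angle between key's own z axis and vertical below 0.2 rad and value of joint key_switch below 1 rad), for 0.05 s.
4. the key is turned to on (z of key in the frame of slot below -0.024 m and horizontal distance between key and slot below 0.006 m and angle between the x axis of key and the x axis of slot, either way round below 0.25 rad and angle between key's own z axis and vertical below 0.2 rad and value of joint key_switch above 1.2 rad), for 0.1 s.
At the end, for the whole second after the job is handed in: Thin slugs in the tube within 5 mm of its axis, centres at least 106 and 31 mm below the mouth (home: 110.5 and 35.5); key at rest in the slot, at least 24 mm deep, within 6 mm of its centre, upright within 0.2 rad; switch beyond 1.2 rad (stop 1.4) (all of step 4 and (((x of slug_a_center in the frame of tube between -0.005 and 0.005 m and y of slug_a_center in the frame of tube between -0.005 and 0.005 m and z of slug_a_center in the frame of tube between -0.125 and -0.106 m) and (x of slug_b_center in the frame of tube between -0.005 and 0.005 m and y of slug_b_center in the frame of tube between -0.005 and 0.005 m and z of slug_b_center in the frame of tube between -0.125 and -0.031 m)) or ((x of slug_b_center in the frame of tube between -0.005 and 0.005 m and y of slug_b_center in the frame of tube between -0.005 and 0.005 m and z of slug_b_center in the frame of tube between -0.125 and -0.106 m) and (x of slug_a_center in the frame of tube between -0.005 and 0.005 m and y of slug_a_center in the frame of tube between -0.005 and 0.005 m and z of slug_a_center in the frame of tube between -0.125 and -0.031 m))) and linear speed of key below 0.02 m/s); the robot touches nothing.
It fails at once if the thicker slug is moved more than 30 mm (distance of thick_slug from where it was at the start of the episode above 0.03 m).
It fails at once if another bystander is moved more than 30 mm (distance of any of coupon, wrench, hammer, brush, spray_can, angle_iron from where it was at the start of the episode above 0.03 m).
It also fails if it takes over 72 s, if anything falls off the work surface, if the arm or the gripper's body presses on something with over 40 N, if the wrist force passes 120 N, or if a joint passes its speed limit or range.

## Robot

A 6-joint arm with a two-finger parallel gripper is mounted at the origin on the work surface. World frame = base frame: x ahead of the robot, y to its left, z up, the work surface at z = 0. Lengths are in m, angles in rad, forces in N, time in s.
With the tool pointing down it reaches from about 0.25 to 0.775 m from the base axis. Payload 4 kg.
Tool frame: the origin (TCP) lies between the finger pads; the fingertips stand 19 mm ahead of it and the grasp point (between the pads) is the TCP (robot.tip_reach is the y of the fingertips in the tool frame, in m); y points along the fingers, x is the direction in which the jaws open and shut, and the axes are right-handed (so a half turn about y gives the same grasp; the last joint's range is limited). The gripper opens to 94 mm and grips with 3 to 60 N. Pads are 16 mm wide; open, the fingers measure 119 mm over their backs; the gripper's body (75 mm by 177 mm) begins 78 mm behind the grasp point.
Start: joints at [1.072, 0.087, 1.371, -0, 1.684, -0.103], TCP at [0.212, 0.507, 0.225] pointing down, gripper open.
Joint ranges: [-3.1, 3.1], [-0.76, 2.03], [0.27, 2.55], [-1.08, 4.22], [0.17, 2.65], [-2.57, 2.57]. Speed limits (rad/s): [2.79, 2.79, 3.14, 3.14, 3.14, 3.14].

## Interface

Orientations are given as [roll, pitch, yaw] about the fixed x, y, z axes, in that order (R = Rz(yaw) Ry(pitch) Rx(roll)).
In Python, from bench import robot, imaging, order gives the robot as it stands.
- The arm moves only by the tool send_rows, never from a script. Its argument "moves" is text: rows parted by semicolons, each of 5 numbers parted by spaces: the gripper's target within -1 to 1 (shut at 1, half-way at 0, fully open at -1), then the shift along the tool's x, y, z in m, then the turn about the tool's y in degrees. In form: fingers tx ty tz roll; .... A call has exactly 10 rows; each row shifts and turns the commanded pose from where the row before left it, along the tool's axes as they then stand; what a row does not reach is not made up. A row lasts 1/12 s, in which the tool goes at most 41.7 mm and 7.16 degrees, less where a joint would pass 70% of its speed; a pose out of reach is approached as far as the arm can. A call with a gripper value outside its range is refused whole. The fingers move at their own pace and stop on an object; the grip force is fixed at half the most. Time passes only in rows, so rows that do not move let the fingers close, or fill a call up. It gives the time, the measured TCP pose, the force and the opening at its end, in the units of the state.
- robot.get_obs(): the state, without advancing time (a new reading comes with each control period).
- imaging.snapshot(name): name is "scene" or "side" or "wrist"; returns a dict with "image" (480x640x3 uint8, red, green, blue), "mtx" (3x3 intrinsics, pixels), "dist" ([k1, k2, p1, p2, k3] as OpenCV has them; the pictures are not rectified), "R" (3x3) and "t" (3): a world point X has camera coordinates R X + t. Camera axes: x right, y down, z forward; pixel columns grow to the right and rows downward; lengths in m; the calibration is good to about 2 mm. A picture is of the moment at which its call begins. There is no depth.
- order.close_job(): hands the job in, once; it reports no verdict.
Trained networks look in a picture, given as the dict that the camera call returned (one of the last four; its "shot" number tells which), for a name from the list of things; names that differ only in an ending like _2 or _b are one class to them, and where a whole thing is asked for, a point or a joint stands for the part that bears it (a point fixed in the world has none). Each returns a list of dicts, best first, with "conf" (0 to 1); they miss things now and then, are a little off and sometimes report something else, mostly with a low value. They report only what shows in the picture. A call takes as long as a camera call. They do not tell look-alikes from the thing itself.
- imaging.recognise(picture, target): "centre" ([column, row] in pixels, amid what is visible of it).
- imaging.landmark_of(picture, target): "centre" ([column, row] in pixels: a listed point, or the origin of a listed thing).
The state is a dict: "time": time; "joint_positions": joint angles; "qvel": joint speeds; "joint_torque": joint torques, N m; "tool_pos": TCP position; "ee_rot": TCP orientation; "wrist_force": force on the tool from outside, world axes, zero at the start; "wrist_torque": the same for the moment, N m; "width": finger opening in m.
Only numpy, scipy, OpenCV 4.12 (cv2) and the standard library are available. Lean on these libraries where they do the work, as an engineer would, in place of code of your own. Each camera call takes 0.05 s, during which the arm holds its last target.

## Working session

There is one attempt and no reset: what is moved stays moved. The work goes in short steps, Python scripts to look and compute and a tool call to move; the robot and the scene stay as the last step left them, time stands still between calls to the robot, and variables do not carry over. Pictures are saved under pics/ and viewed, and the job is handed in when it is done.

Besides the shell and the picture viewer there is one more tool, called after "Emit:" as name(argument=value, ...) on one line, values as JSON. send_rows: Moves the arm, as the interface text tells. Its arguments: {"type":"object","properties":{"moves":{"type":"string"}},"required":["moves"]}

```bash
ls; mkdir -p pics
python3 - <<'E'
from bench import robot, imaging, order
import cv2
o=robot.get_obs()
for k,v in o.items(): print(k,v)
for n in ["scene","side","wrist"]:
    p=imaging.snapshot(n)
    cv2.imwrite(f"pics/{n}0.png",p["image"][:,:,::-1])
    print(n,p["mtx"],p["dist"],p["R"],p["t"])
E
```

```text
pics
time 0.0
joint_positions [ 1.07189707e+00  8.79601619e-02  1.37221368e+00 -5.90789479e-06
  1.68357380e+00 -1.03106405e-01]
qvel [-1.70187685e-03 -5.77565882e-04  2.44739148e-04 -1.18800175e-03
 -2.00982878e-03 -4.67141161e-05]
joint_torque [-9.32787625e-04 -3.40188611e+01 -3.02422714e+01  7.17436709e-02
  3.31708894e-02 -1.76580261e-04]
tool_pos [0.21182199 0.50704633 0.22332188]
ee_rot [-1.57058037  0.00214416  1.17500305]
wrist_force [ 0.44335613 -0.00595815 -0.27947768]
wrist_torque [-0.02169796 -0.00978432 -0.01483749]
width 0.0940628736169431
scene [[552.18222793   0.         313.22968115]
 [  0.         552.18222793 246.31869199]
 [  0.           0.           1.        ]] [-0.07044115  0.          0.          0.          0.        ] [[ 0.51695804  0.85588333  0.01476855]
 [ 0.70629564 -0.41673176 -0.57225965]
 [-0.48363297  0.30626519 -0.8199395 ]] [-0.26916423 -0.28654807  1.7492937 ]
side [[535.46688317   0.         319.29585135]
 [  0.         535.46688317 237.83621829]
 [  0.           0.           1.        ]] [0.01425609 0.         0.         0.         0.        ] [[-0.97451021 -0.22344297 -0.02007724]
 [-0.10570775  0.53627095 -0.83740035]
 [ 0.19787806 -0.81393286 -0.54622117]] [0.5185503  0.18086299 1.29971273]
wrist [[402.23752284   0.         313.52329795]
 [  0.         402.23752284 234.17308632]
 [  0.           0.           1.        ]] [-0.08005641  0.          0.          0.          0.        ] [[ 0.3860662   0.92246925 -0.00183515]
 [ 0.89194484 -0.37278229  0.2558667 ]
 [ 0.23534506 -0.10041834 -0.96671033]] [-0.54829065 -0.02411785  0.39111785]
```

View pics/scene0.png

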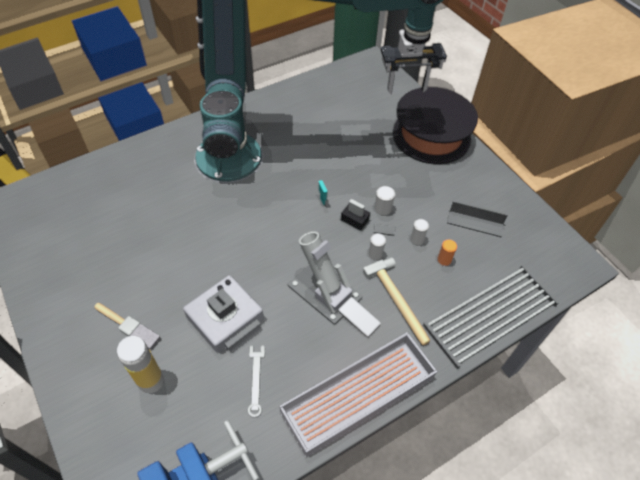

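View pics/side0.png

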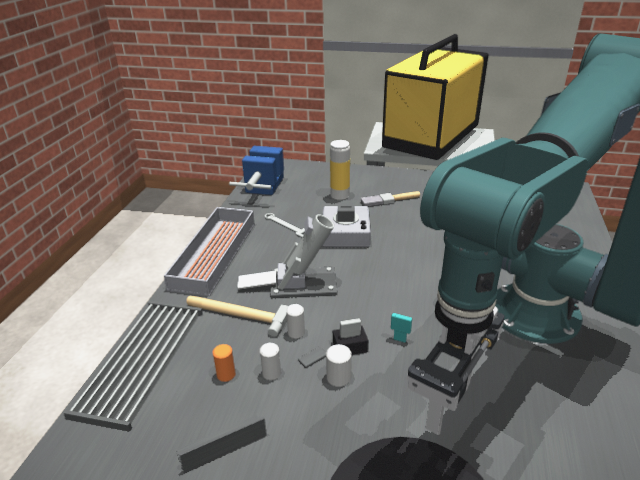

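View pics/wrist0.png

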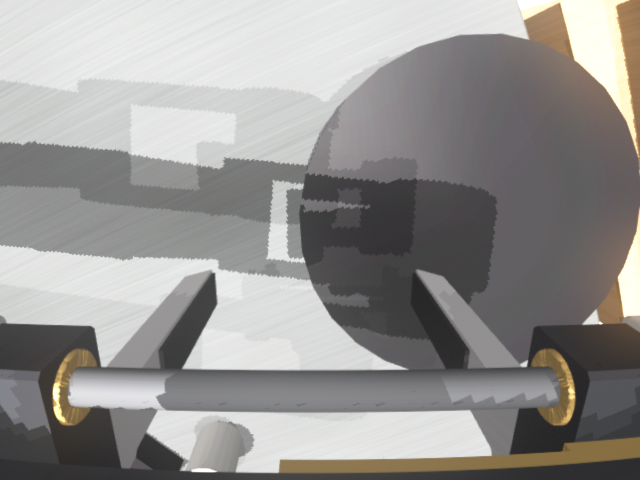

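The scene view shows the tube mouth near (310,240), thin slugs at (420,232) and (377,245), the thick one at (385,200), and an orange look-alike at (448,252). The steel key stands in its black holder at (355,212) and the cyan look-alike is at (323,190). The console is at (222,312). The side view agrees. The wrist view shows only the dark stool and one slug at the edge.

```bash
cat > h.py <<'E'
import numpy as np, cv2
from scipy.optimize import least_squares
from scipy.spatial.transform import Rotation as Rot
def ray(p,uv):
    n=cv2.undistortPoints(np.array([[uv]],float),p["mtx"],p["dist"])[0,0]
    R=np.array(p["R"]);t=np.array(p["t"])
    d=R.T@np.array([n[0],n[1],1.]); return -R.T@t,d/np.linalg.norm(d)
def onplane(p,uv,z):
    c,d=ray(p,uv); return c+d*(z-c[2])/d[2]
def tri(l):
    A=np.zeros((3,3));b=np.zeros(3)
    for p,uv in l:
        c,d=ray(p,uv);P=np.eye(3)-np.outer(d,d);A+=P;b+=P@c
    X=np.linalg.solve(A,b)
    return X,[np.linalg.norm((np.eye(3)-np.outer(d,d))@(X-c)) for c,d in [ray(p,uv) for p,uv in l]]
def proj(p,X):
    r,_=cv2.Rodrigues(np.array(p["R"]))
    return cv2.projectPoints(np.atleast_2d(np.array(X,float)),r,np.array(p["t"],float),p["mtx"],p["dist"])[0][:,0]
E
python3 - <<'E'
from h import *
from bench import robot, imaging, order
S=imaging.snapshot("scene");D=imaging.snapshot("side")
np.set_printoptions(precision=4,suppress=True)
H=dict(tube=.19,magazine=0,slug_a_center=.0375,key=.006,holder=0,slot=.094,console=0,thick_slug=0,coupon=0.004,stop=None)
for n,z in H.items():
    for nm,p in (("S",S),("D",D)):
        r=imaging.landmark_of(p,n)
        for q in r[:5]:
            print(n,nm,np.round(q["centre"],1),round(q["conf"],2), onplane(p,q["centre"],z if z is not None else .06))
E
```

```text
tube S [310.5 238.9] 0.93 [ 0.5259 -0.0142  0.19  ]
tube D [325.6 223.8] 0.75 [ 0.5132 -0.003   0.19  ]
magazine S [324.3 292.3] 0.66 [ 0.5787 -0.0006  0.    ]
magazine D [306.3 284.1] 0.81 [0.5668 0.0017 0.    ]
magazine D [346.8 209.4] 0.54 [ 0.5333 -0.4038  0.    ]
slug_a_center S [419.  232.2] 0.78 [0.5672 0.3171 0.0375]
slug_a_center S [451.4 251.9] 0.55 [0.6662 0.3533 0.0375]
slug_a_center D [222.3 362. ] 0.87 [0.6634 0.3413 0.0375]
slug_a_center D [265.5 361.3] 0.58 [0.5744 0.3207 0.0375]
slug_a_center D [346.7 207.5] 0.24 [ 0.5243 -0.3517  0.0375]
key S [357.5 218.3] 0.64 [0.4198 0.2114 0.006 ]
key S [226.8 323.2] 0.58 [ 0.5322 -0.265   0.006 ]
key S [324.4 202.1] 0.55 [0.3192 0.1603 0.006 ]
key D [347.6 344.9] 0.89 [0.419  0.2062 0.006 ]
key D [400.1 337.9] 0.66 [0.3056 0.1596 0.006 ]
holder S [356.4 224.7] 0.8 [0.4341 0.1985 0.    ]
holder D [346.  353.5] 0.66 [0.4188 0.2273 0.    ]
slot S [219.8 299.5] 0.56 [ 0.511  -0.2623  0.094 ]
slot S [476.6 223.5] 0.28 [0.6522 0.4375 0.094 ]
slot D [347.2 208.1] 0.6 [ 0.5049 -0.2518  0.094 ]
console S [224.7 323.9] 0.68 [ 0.5282 -0.2697  0.    ]
console D [345.1 230.6] 0.98 [ 0.5151 -0.2767  0.    ]
thick_slug D [336.9 378.3] 0.81 [0.4245 0.3023 0.    ]
thick_slug D [348.9 344.4] 0.55 [ 0.4175  0.1979 -0.    ]
thick_slug D [234.  313.2] 0.5 [0.7134 0.1494 0.    ]
coupon S [385.4 228.7] 0.52 [0.491  0.2608 0.004 ]
coupon D [311.6 357.1] 0.63 [0.4905 0.2575 0.004 ]
stop D [297.9 266.1] 0.75 [0.5856 0.0074 0.06  ]
stop D [346.5 207.8] 0.21 [ 0.5177 -0.3113  0.06  ]
```

Run:
```python
from h import *
from bench import robot, imaging, order
np.set_printoptions(precision=4,suppress=True)
W=imaging.snapshot("wrist");o=robot.get_obs()
R=Rot.from_euler('xyz',o["ee_rot"]).as_matrix()
c=-W["R"].T@W["t"]
print("cam in tool",R.T@(c-o["tool_pos"])); print("cam axes in tool", (W["R"]@R)); print(R)
```

```text
cam in tool [-0.0008 -0.1598  0.0764]
cam axes in tool [[ 1.     -0.0001 -0.0006]
 [-0.0006 -0.256  -0.9667]
 [-0.      0.9667 -0.256 ]]
[[ 0.3855  0.     -0.9227]
 [ 0.9227  0.0001  0.3855]
 [ 0.0001 -1.     -0.    ]]
```

Run:
```python
import cv2
a=cv2.imread("pics/scene0.png")[160:360,190:490]; cv2.imwrite("pics/sc_crop.png",cv2.resize(a,(780,520),interpolation=cv2.INTER_CUBIC))
a=cv2.imread("pics/side0.png")[180:420,180:440]; cv2.imwrite("pics/sd_crop.png",cv2.resize(a,(650,600),interpolation=cv2.INTER_CUBIC))
```

```text
(no output)
```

View pics/sc_crop.png

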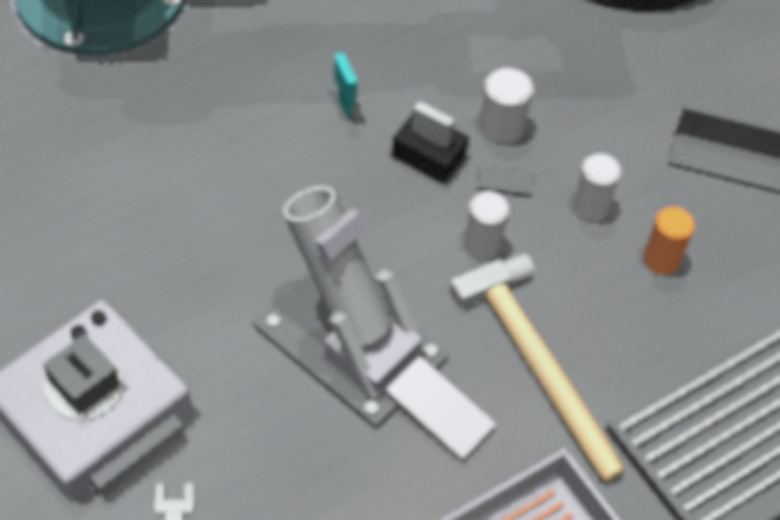

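View pics/sd_crop.png

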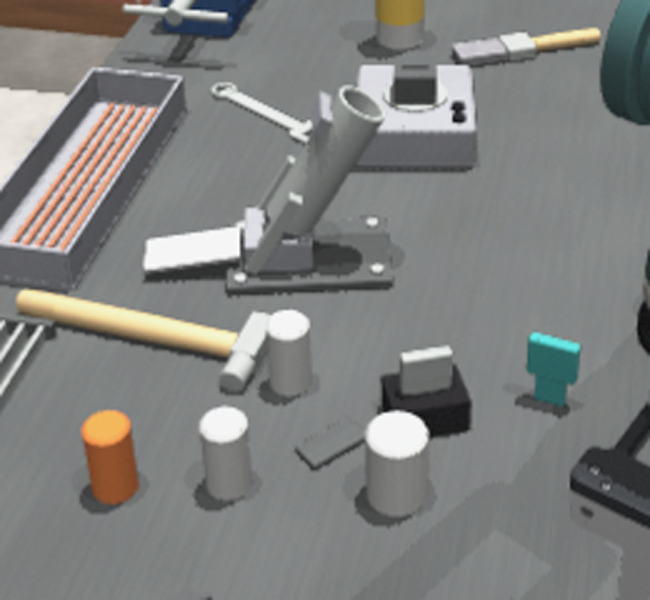

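Emit:
send_rows(moves="-1 -.01 -.012 -.015 0; -1 -.02 -.012 -.03 0; -1 -.022 -.012 -.032 0; -1 -.022 -.012 -.032 0; -1 -.022 -.012 -.032 0; -1 -.022 -.012 -.032 0; -1 -.022 -.012 -.032 0; -1 -.022 -.012 -.032 0; -1 -.022 -.012 -.032 0; -1 -.022 -.012 -.032 0")

```text
time: 2.13
tool_pos: [0.4109, 0.1996, 0.3454]
ee_rot: [-1.572, -0.001, 1.175]
wrist_force: [1.0, 1.3, 0.6]
width: 0.0941
```

Emit:
send_rows(moves="-1 -.02 -.005 -.03 0; -1 -.011 0 -.018 0; -1 0 0 0 -4; -1 0 0 0 -6; -1 0 0 0 -6; -1 0 0 0 -6; -1 0 0 0 -6; -1 0 0 0 0; -1 0 0 0 0; -1 0 0 0 0")

```text
time: 2.97
tool_pos: [0.4427, 0.1543, 0.3496]
ee_rot: [-1.571, -0.0, 1.662]
wrist_force: [-0.2, 1.0, -0.3]
width: 0.0939
```

Run:
```python
from h import *
from bench import robot, imaging, order
W=imaging.snapshot("wrist");o=robot.get_obs();print(o["time"],o["tool_pos"],o["ee_rot"],o["joint_positions"])
cv2.imwrite("pics/w1.png",cv2.resize(W["image"][:,:,::-1],(800,600)))
import pickle;pickle.dump(W,open("w1.pkl","wb"))
np.set_printoptions(precision=4,suppress=True)
H=dict(tube=.19,magazine=0,slug_a_center=.0375,key=.006,holder=0,slot=.094,console=0,thick_slug=0,coupon=0.004)
for n,z in H.items():
        for q in imaging.landmark_of(W,n)[:5]:
            print(n,np.round(q["centre"],1),round(q["conf"],2), onplane(W,q["centre"],z))
```

```text
3.0167 [0.44266782 0.15428056 0.34949276] [-1.57087208e+00 -8.22553422e-05  1.66201629e+00] [ 2.14274625e-01 -8.47861739e-02  1.29693599e+00  7.72479988e-05
  1.92935756e+00 -1.44771455e+00]
tube [107.2 289. ] 0.95 [ 0.5162 -0.0197  0.19  ]
tube [543.5 322.5] 0.6 [0.5142 0.3695 0.19  ]
tube [353.9 172.6] 0.24 [0.3976 0.1826 0.19  ]
magazine [189.5 277.3] 0.72 [ 0.5765 -0.0027  0.    ]
magazine [546.1 322.2] 0.26 [0.6013 0.5054 0.    ]
slug_a_center [441. 362.] 0.68 [0.6532 0.3464 0.0375]
key [355.3 173.4] 0.6 [0.4164 0.2046 0.006 ]
holder [357.4 172. ] 0.8 [0.415  0.2077 0.    ]
slot [357.1 170.3] 0.48 [0.4043 0.1961 0.094 ]
console [  7.8 213.7] 0.86 [ 0.5096 -0.2574  0.    ]
thick_slug [430.9 183.3] 0.59 [0.4204 0.3032 0.    ]
coupon [389.5 228.9] 0.77 [0.4838 0.2574 0.004 ]
```

View pics/w1.png

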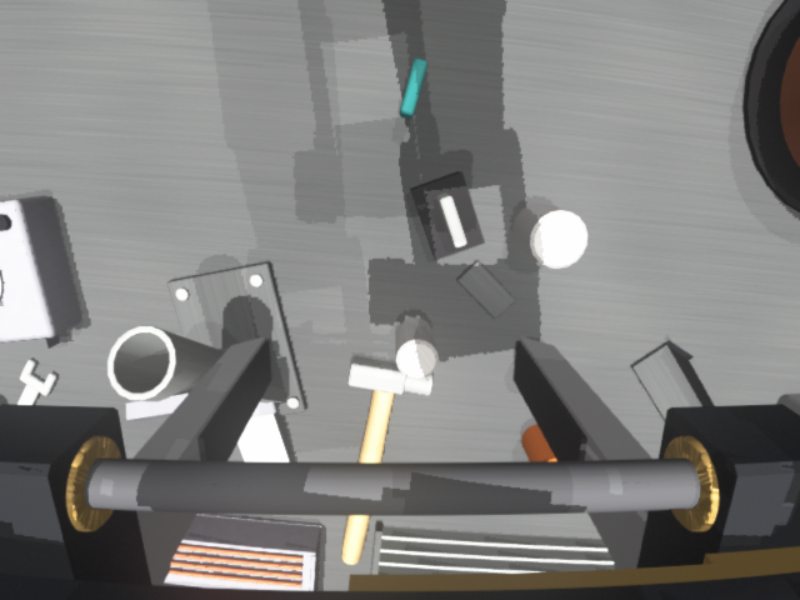

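The wrist view (800x600) shows the rim ring at about (141,363), foot-plate corners at (170,281), (270,263) and (305,408), the key's white top at (453,222), one slug top at (417,357) right beside the hammer head, and the thick slug at (559,239). The other slug is behind the right finger. I'll zoom in to measure.

Run:
```python
import pickle,cv2
im=pickle.load(open("w1.pkl","rb"))["image"][:,:,::-1]
cv2.imwrite("pics/w1a.png",cv2.resize(im[200:360,70:270],(800,640)[:2] if 0 else (750,600),interpolation=cv2.INTER_CUBIC))
cv2.imwrite("pics/w1b.png",cv2.resize(im[120:320,280:480],(600,600),interpolation=cv2.INTER_CUBIC))
```

```text
(no output)
```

View pics/w1a.png

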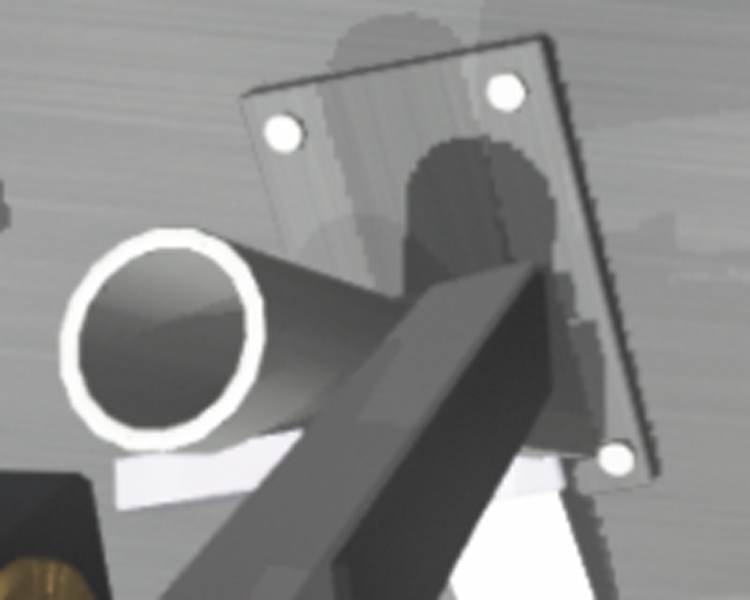

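View pics/w1b.png

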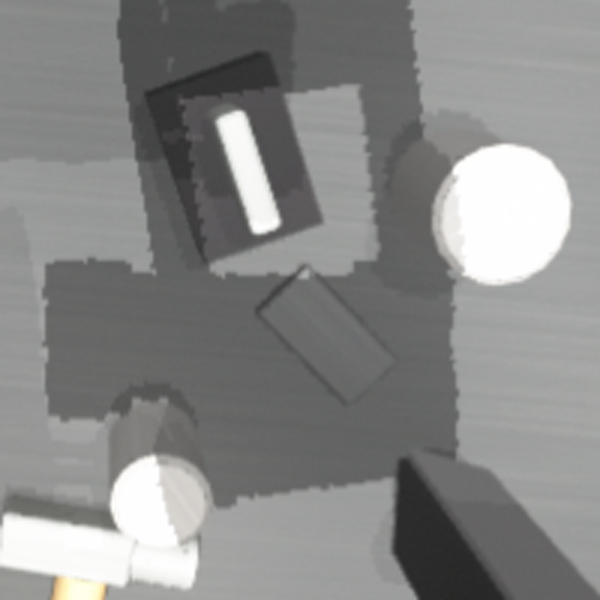

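```bash
cat >> h.py <<'E'
A30=np.radians(30)
def magpts(x,y,yaw,P):
    c,s=np.cos(yaw),np.sin(yaw);P=np.atleast_2d(P)
    return np.c_[x+c*P[:,0]-s*P[:,1],y+s*P[:,0]+c*P[:,1],P[:,2]]
def circ(r,off=0,n=60):
    t=np.linspace(0,2*np.pi,n,endpoint=False)
    ax=np.array([-np.sin(A30),0,np.cos(A30)]);p=np.array([np.cos(A30),0,np.sin(A30)]);q=np.array([0,1,0])
    return np.array([-.06,0,.19])+off*ax+r*np.outer(np.cos(t),p)+r*np.outer(np.sin(t),q)
def ell(pts): 
    e=cv2.fitEllipse(np.array(pts,np.float32)); return np.array(e[0]),np.array(e[1]),e[2]
E
python3 - <<'E'
from h import *
import pickle
np.set_printoptions(precision=4,suppress=True)
W=pickle.load(open("w1.pkl","rb"));g=W["image"].min(2)
m=(g>225).astype(np.uint8); m2=np.zeros_like(m); m2[255:325,80:147]=m[255:325,80:147]
n,l,st,ce=cv2.connectedComponentsWithStats(m2); i=1+np.argmax(st[1:,4]); ring=(l==i).astype(np.uint8)
cs,_=cv2.findContours(ring,cv2.RETR_CCOMP,cv2.CHAIN_APPROX_NONE)
es=[ell(c[:,0]) for c in cs if len(c)>50]; print(es)
ca=lambda u,v:np.array([70+(u+.5)/3.75-.5,200+(v+.5)/3.75-.5])
corn=np.array([ca(243,97),ca(545,37),ca(653,478)])
bolt=np.array([ca(284,133),ca(506,92),ca(617,459)])
cm=np.array([[-.085,-.055,.012],[-.085,.055,.012],[.085,.055,.012]])
def f(v,full=False):
    r=[(proj(W,magpts(*v,cm))-corn).ravel()]
    for R,e in ((.0265,es[0]),(.0215,es[1])):
        q=ell(proj(W,magpts(*v,circ(R)))); r.append(q[0]-e[0]); r.append(.3*(q[1]-e[1]))
    return np.concatenate(r)
s=least_squares(f,[.57,0,.2]); print("mag",s.x,np.degrees(s.x[2]),s.fun)
print("mouth",magpts(*s.x,[-.06,0,.19]), "bolts at", [onplane(W,b,.014) for b in bolt])
# key top
m2=np.zeros_like(m); m2[150:205,345:380]=m[150:205,345:380]
c=max(cv2.findContours(m2,cv2.RETR_EXTERNAL,cv2.CHAIN_APPROX_NONE)[0],key=len)[:,0]
P=np.array([onplane(W,u,.078)[:2] for u in c.astype(float)]); r=cv2.minAreaRect((P*1000).astype(np.float32)); print("key rect mm",r, P.mean(0))
b=cv2.boxPoints(r);print(b)
# slug b
cb=lambda u,v:np.array([280+(u+.5)/3-.5,120+(v+.5)/3-.5])
print("slug b top",onplane(W,cb(160,500),.075),[onplane(W,cb(*q),.075) for q in ((110,500),(210,500),(160,453),(160,547))])
print("thick top",onplane(W,cb(502,214),.075))
print("holder corners",[onplane(W,cb(*q),.036) for q in ((147,93),(265,52),(322,222),(205,262))])
E
```

```text
[(array([112.7059, 290.1664]), array([51.4829, 59.6639]), 26.067747116088867), (array([112.7237, 290.1345]), array([45.0515, 52.0716]), 30.259336471557617)]
mag [0.5737 0.0012 0.2655] 15.21002872562432 [-1.6172 -0.7477 -0.4476  0.3935  0.2073  2.3983  0.5612 -0.5424  0.7108
  0.817   0.4088 -0.6747 -0.4082 -0.4347]
mouth [[ 0.5158 -0.0146  0.19  ]] bolts at [array([ 0.518, -0.057,  0.014]), array([0.4965, 0.0202, 0.014 ]), array([0.6302, 0.063 , 0.014 ])]
key rect mm ((412.70654296875, 204.77227783203125), (43.10057067871094, 9.192350387573242), 24.002185821533203) [0.4127 0.2046]
[[391.1501 200.205 ]
 [394.8893 191.8075]
 [434.263  209.3396]
 [430.5238 217.7371]]
slug b top [0.5413 0.1862 0.075 ] [array([0.543 , 0.1669, 0.075 ]), array([0.5396, 0.2054, 0.075 ]), array([0.5221, 0.1842, 0.075 ]), array([0.5609, 0.1882, 0.075 ])]
thick top [0.4191 0.2994 0.075 ]
holder corners [array([0.3901, 0.1674, 0.036 ]), array([0.3705, 0.211 , 0.036 ]), array([0.4338, 0.2416, 0.036 ]), array([0.4541, 0.1971, 0.036 ])]
```

Run:
```python
from bench import imaging
from h import *
import pickle
S=imaging.snapshot("scene");D=imaging.snapshot("side");pickle.dump((S,D),open("sd1.pkl","wb"))
a=S["image"][225:305,280:380,::-1]; cv2.imwrite("pics/sc2.png",cv2.resize(a,(750,600),interpolation=cv2.INTER_CUBIC))
a=D["image"][200:305,260:360,::-1]; cv2.imwrite("pics/sd2.png",cv2.resize(a,(570,600),interpolation=cv2.INTER_CUBIC))
```

```text
(no output)
```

View pics/sc2.png

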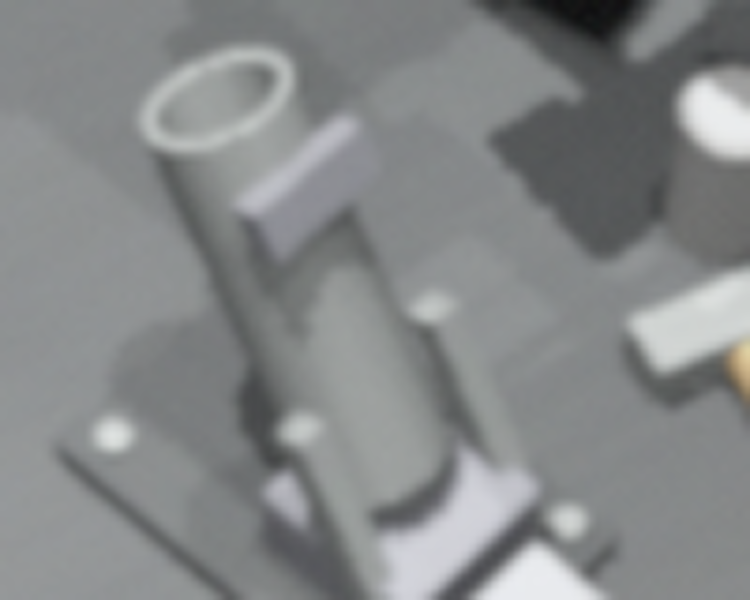

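View pics/sd2.png

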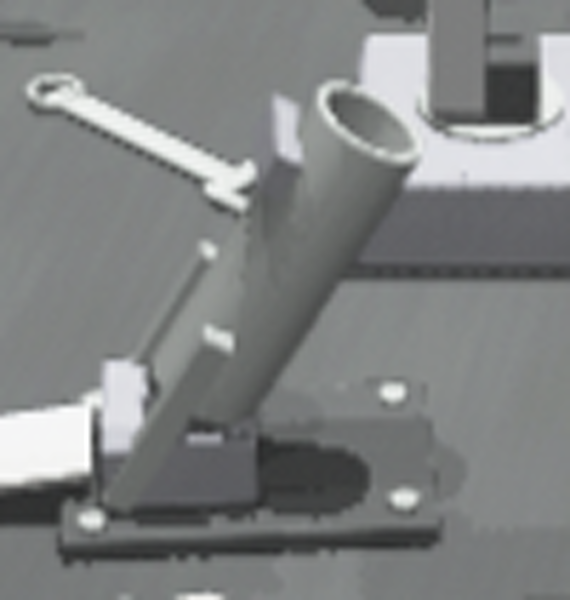

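Run:
```python
from h import *
import pickle
np.set_printoptions(precision=4,suppress=True)
W=pickle.load(open("w1.pkl","rb"));S,D=pickle.load(open("sd1.pkl","rb"))
print("cams",[-np.array(p["R"]).T@p["t"] for p in (S,D)])
ca=lambda u,v:np.array([70+(u+.5)/3.75-.5,200+(v+.5)/3.75-.5])
cs=lambda u,v:np.array([280+(u+.5)/7.5-.5,225+(v+.5)/7.5-.5])
cd=lambda u,v:np.array([260+(u+.5)/5.7-.5,200+(v+.5)/5.7-.5])
def info(n,X,e):
    d=np.linalg.inv(np.array([[np.cos(.27),-np.sin(.27)],[np.sin(.27),np.cos(.27)]]))@(X[:2]-np.array([.5158,-.0146]))
    print(n,X,"err",np.round(e,4),"rel mouth mm",d*1000,(X[2]-.19)*1000)
info("near -y",*tri([(W,ca(115,460)),(S,cs(238,205))]))
info("far -y",*tri([(W,ca(118,508)),(S,cs(256,217))]))
info("near +y",*tri([(D,cd(298,105)),(S,cs(350,115))]))
info("far +y",*tri([(D,cd(275,92)),(S,cs(367,127))]))
info("far +y",*tri([(D,cd(298,105)),(S,cs(367,127))]))
# scene/side rim fit for mouth: rim highs
```

```text
cams [array([ 1.1876, -0.4248,  1.2743]), array([0.2673, 1.0768, 0.8718])]
near -y [ 0.5544 -0.0307  0.183 ] err [0.0015 0.0015] rel mouth mm [ 32.916  -25.8378] -7.015040542398654
far -y [ 0.5644 -0.0291  0.1874] err [0.0007 0.0007] rel mouth mm [ 42.9889 -26.9818] -2.5779479142461206
near +y [0.5503 0.0087 0.2059] err [0.0065 0.0065] rel mouth mm [39.5045 13.2461] 15.87642496136582
far +y [0.5602 0.0087 0.2112] err [0.0065 0.0065] rel mouth mm [48.9842 10.5993] 21.171893292124462
far +y [0.5531 0.0103 0.205 ] err [0.0098 0.0098] rel mouth mm [42.5925 14.0479] 14.970957595775852
```

Run:
```python
from h import *
import pickle
np.set_printoptions(precision=1,suppress=True)
W=pickle.load(open("w1.pkl","rb"));S,D=pickle.load(open("sd1.pkl","rb"))
cs=lambda u,v:np.array([280+(u+.5)/7.5-.5,225+(v+.5)/7.5-.5])
cd=lambda u,v:np.array([260+(u+.5)/5.7-.5,200+(v+.5)/5.7-.5])
yaw=.27;B=np.array([[np.cos(yaw),np.sin(yaw),0],[-np.sin(yaw),np.cos(yaw),0],[0,0,1]]);M=np.array([.5158,-.0146,.19])
def aty(p,uv,y):
    c,d=ray(p,uv);c=B@(c-M);d=B@d;return (c+d*(y-c[1])/d[1])*1000
def atz(p,uv,z):
    c,d=ray(p,uv);c=B@(c-M);d=B@d;return (c+d*(z-c[2])/d[2])*1000
for u in ((275,92),(298,105),(300,160),(277,150)): print("D end",aty(D,cd(*u),.026))
print("rim pts D: high edge",aty(D,cd(330,82),0),"low",aty(D,cd(415,160),0), "expect +-22.9,13.2")
for u in ((238,205),(256,217),(350,115),(367,127)): print("S",atz(S,cs(*u),-.005))
print("S rim ctr",atz(S,cs(219,99),0),"D rim ctr",atz(D,cd(367,123),0))
```

```text
D end [43.1 26.  33.1]
D end [33.7 26.  26.4]
D end [33.6 26.  -0.7]
D end [43.1 26.   4.7]
rim pts D: high edge [19.3  0.  21.5] low [-16.6   0.  -19.3] expect +-22.9,13.2
S [ 35.1 -26.   -5. ]
S [ 42.4 -25.4  -5. ]
S [36.9 24.7 -5. ]
S [44.1 25.  -5. ]
S rim ctr [ 4.5 -2.7  0. ] D rim ctr [ 3.9 -0.6  0. ]
```

Emit:
send_rows(moves="-1 -.013 -.002 -.01 0; -1 -.023 -.002 -.019 0; -1 -.025 -.002 -.021 0; -1 -.025 -.002 -.021 0; -1 -.025 -.002 -.021 0; -1 -.025 0 -.021 0; -1 -.025 0 -.019 0; -1 0 0 0 -5.4; -1 0 0 0 -5.4; -1 0 0 0 0")

```text
time: 4.4
tool_pos: [0.5895, 0.0055, 0.3587]
ee_rot: [-1.57, -0.001, 1.852]
wrist_force: [0.7, -0.1, -0.0]
width: 0.0939
```

Run:
```python
from h import *
from bench import robot, imaging, order
W=imaging.snapshot("wrist");o=robot.get_obs();print(o["time"],o["tool_pos"],o["ee_rot"],o["joint_positions"])
cv2.imwrite("pics/w2.png",cv2.resize(W["image"][:,:,::-1],(800,600)))
import pickle;pickle.dump(W,open("w2.pkl","wb"))
```

```text
4.45 [0.58926426 0.00589045 0.35912734] [-1.57024669e+00 -3.23350346e-04  1.84971551e+00] [-8.62593155e-02  1.93519270e-01  9.85950961e-01  1.14420053e-04
  1.96275129e+00 -1.93593124e+00]
```

View pics/w2.png

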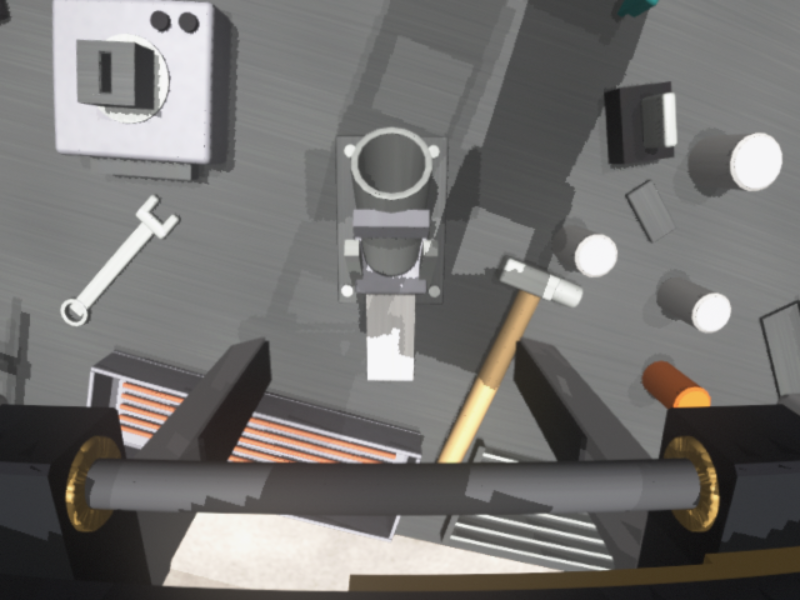

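The second wrist view (800x600) shows everything: rim (391,163), ledge plate behind it (391,222), slug tops (596,255) and (711,312), key top (668,120), slot (106,73). I'll zoom in to measure.

Run:
```python
import pickle,cv2
im=pickle.load(open("w2.pkl","rb"))["image"][:,:,::-1]
cv2.imwrite("pics/w2a.png",cv2.resize(im[90:250,250:370],(600,800)[:2] if 0 else (450,600),interpolation=cv2.INTER_CUBIC))
cv2.imwrite("pics/w2b.png",cv2.resize(im[0:140,30:190],(640,560),interpolation=cv2.INTER_CUBIC))
cv2.imwrite("pics/w2c.png",cv2.resize(im[60:280,440:640],(545,600),interpolation=cv2.INTER_CUBIC))
```

```text
(no output)
```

View pics/w2a.png

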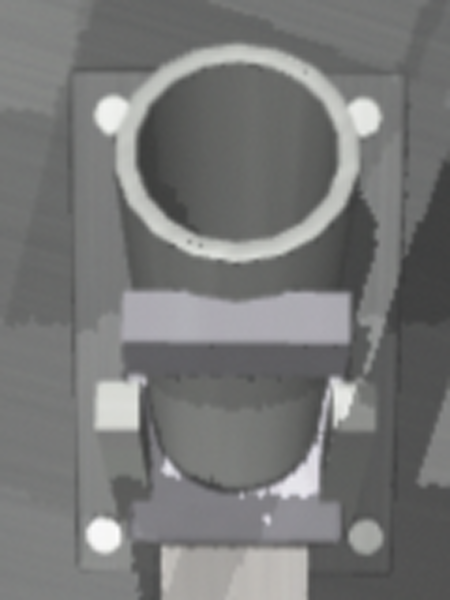

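View pics/w2b.png

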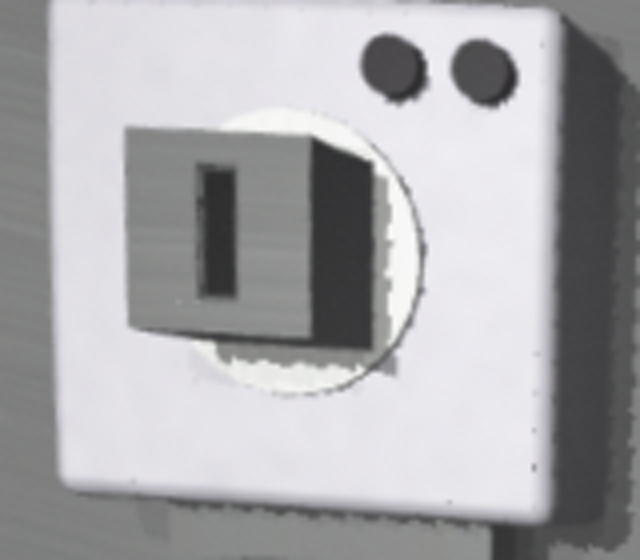

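View pics/w2c.png

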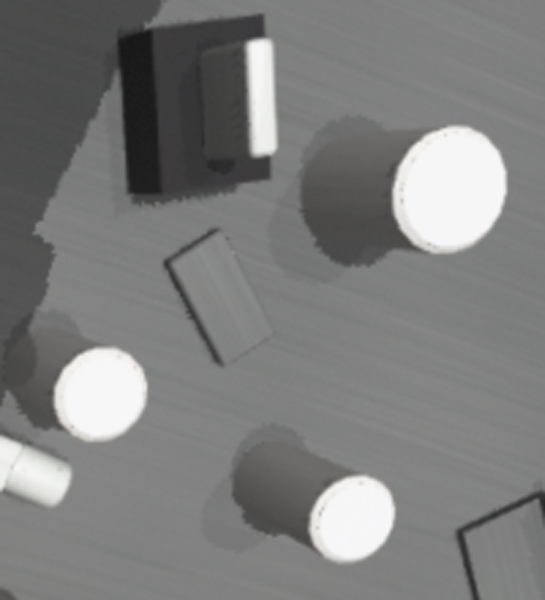

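Run:
```python
from h import *
import pickle
np.set_printoptions(precision=4,suppress=True)
W=pickle.load(open("w2.pkl","rb"));W1=pickle.load(open("w1.pkl","rb"));S,D=pickle.load(open("sd1.pkl","rb"))
ca=lambda u,v:np.array([250+(u+.5)/3.75-.5,90+(v+.5)/3.75-.5])
cb=lambda u,v:np.array([30+(u+.5)/4-.5,(v+.5)/4-.5])
k=600/220
cc=lambda u,v:np.array([440+(u+.5)/2.725-.5,60+(v+.5)/k-.5])
corn=np.array([ca(73,71),ca(405,73),ca(390,572),ca(77,570)])
cm=np.array([[-.085,-.055,.012],[-.085,.055,.012],[.085,.055,.012],[.085,-.055,.012]])
ec=ca(238.5,153);ed=np.array([243,220])/3.75
ec1=np.array([112.7,290.15])
ca1=lambda u,v:np.array([70+(u+.5)/3.75-.5,200+(v+.5)/3.75-.5])
corn1=np.array([ca1(243,97),ca1(545,37)])
def f(v,w=(1,1)):
    q=ell(proj(W,magpts(*v,circ(.0265))))
    r=[(proj(W,magpts(*v,cm))-corn).ravel()*w[0],q[0]-ec,.5*(np.sort(q[1])-np.sort(ed))]
    q=ell(proj(W1,magpts(*v,circ(.0265))))
    r+=[(q[0]-ec1)*w[1],(proj(W1,magpts(*v,cm[:2]))-corn1).ravel()*w[1]]
    return np.concatenate(r)
for w in ((1,1),(1,0),(0.01,0)):
    s=least_squares(f,[.57,0,.27],args=(w,)); print("mag",w,s.x,np.degrees(s.x[2]),"\n",s.fun,"mouth",magpts(*s.x,[-.06,0,.19]))
print("rim px W2->",onplane(W,ec,.19),"W1->",onplane(W1,ec1,.19),"tri",tri([(W,ec),(W1,ec1)]))
v=least_squares(f,[.57,0,.27],args=((1,1),)).x
for p,n in ((S,"S"),(D,"D")):
    print(n,"pred rim ctr",ell(proj(p,magpts(*v,circ(.0265)))))
print("obs S",[280+(218+.5)/7.5-.5,225+99/7.5-.5],"D",[260+367/5.7-.5,200+123/5.7-.5])
# plate
print("plate near",[onplane(W,ca(*q),.185) for q in ((122,292),(350,293))],"far",[onplane(W,ca(*q),.19) for q in ((123,343),(351,343))])
# slugs
print("slug1 top",onplane(W,cc(101,394),.075),"slug2",onplane(W,cc(352,519),.075),"thick",onplane(W,cc(450,189),.075))
print("key top corners",[onplane(W,cc(*q),.078) for q in ((247,39),(272,39),(276,154),(251,157))])
print("holder",[onplane(W,cc(*q),.036) for q in ((155,32),(265,14),(270,180),(163,192))])
sl=[onplane(W,cb(*q),.094) for q in ((196,163),(238,166),(237,298),(198,298))]
print("slot",sl,np.mean(sl,0))
bs=[onplane(W,cb(*q),.094) for q in ((125,127),(312,135),(312,339),(128,326))]
print("boss",bs,np.mean(bs,0))
co=[onplane(W,cb(*q),.055) for q in ((50,2),(562,8),(550,522),(60,487))]
print("console",co,np.mean(co,0))
print("hammer end",onplane(W,cc(65,480),.02),onplane(W,cc(10,450),.03))
```

```text
mag (1, 1) [0.5743 0.0012 0.2677] 15.337431885811737 
 [-0.604  -1.0592  1.525  -0.3352  0.381   1.2806 -0.0411  0.7479  0.4833
 -0.3707  0.2268  0.9447  0.5219  0.0681 -1.6741 -0.2278 -0.5816  0.743 ] mouth [[ 0.5164 -0.0147  0.19  ]]
mag (1, 0) [0.5744 0.0009 0.2711] 15.533282833116264 
 [-1.1132 -0.861   1.0183 -0.4624  0.3544  1.1783 -0.0689  0.9214 -0.1867
 -0.3158  0.2279  0.9438 -0.      0.     -0.      0.     -0.      0.    ] mouth [[ 0.5166 -0.0152  0.19  ]]
mag (0.01, 0) [0.5745 0.0013 0.2732] 15.653017757958322 
 [-0.0098 -0.0057  0.0114 -0.0036  0.0074  0.0127  0.0032  0.0118  0.0709
 -0.0173  0.2317  0.9385  0.      0.     -0.      0.     -0.      0.    ] mouth [[ 0.5168 -0.0149  0.19  ]]
rim px W2-> [ 0.5174 -0.0148  0.19  ] W1-> [ 0.5168 -0.0148  0.19  ] tri (array([ 0.5172, -0.0149,  0.1894]), [np.float64(0.00021269040108046688), np.float64(0.00021269040108042356)])
S pred rim ctr (array([308.3453, 236.3316]), array([10.9287, 21.854 ]), 65.85946655273438)
D pred rim ctr (array([325.2824, 221.2734]), array([ 9.3668, 21.6677]), 122.7000503540039)
obs S [308.633333333333
[... 474 characters left out ...]
96, 0.036 ]), array([0.3709, 0.2133, 0.036 ]), array([0.4347, 0.242 , 0.036 ]), array([0.4541, 0.1973, 0.036 ])]
slot [array([ 0.4943, -0.2691,  0.094 ]), array([ 0.4925, -0.258 ,  0.094 ]), array([ 0.5244, -0.2523,  0.094 ]), array([ 0.5269, -0.2626,  0.094 ])] [ 0.5095 -0.2605  0.094 ]
boss [array([ 0.4901, -0.2895,  0.094 ]), array([ 0.4806, -0.2403,  0.094 ]), array([ 0.5294, -0.2309,  0.094 ]), array([ 0.5384, -0.2801,  0.094 ])] [ 0.5096 -0.2602  0.094 ]
console [array([ 0.4598, -0.3429,  0.055 ]), array([ 0.4285, -0.2   ,  0.055 ]), array([ 0.5623, -0.1741,  0.055 ]), array([ 0.5899, -0.318 ,  0.055 ])] [ 0.5101 -0.2588  0.055 ]
hammer end [0.5903 0.2093 0.02  ] [0.5826 0.1746 0.03  ]
```

Emit:
send_rows(moves="-1 .03 .01 0 .5; -1 .037 .016 -.001 0; -1 .037 .016 -.001 0; -1 .037 .016 -.001 0; -1 .037 .016 -.001 0; -1 .008 .036 0 0; -1 0 .036 0 0; -1 0 .036 0 0; -1 0 .036 0 0; -1 0 .036 0 0")

```text
time: 5.28
tool_pos: [0.542, 0.187, 0.1045]
ee_rot: [-1.572, 0.0, 1.842]
wrist_force: [0.7, -0.4, 0.7]
width: 0.0939
```

Emit:
send_rows(moves="-1 0 .03 0 0; -1 0 .0145 0 0; -1 0 0 0 0; 1 0 0 0 0; 1 0 0 0 0; 1 0 0 0 0; 1 0 0 0 0; 1 0 0 0 0; 1 0 0 0 0; 1 0 0 0 0")

```text
time: 6.12
tool_pos: [0.5429, 0.1864, 0.0615]
ee_rot: [-1.572, -0.0, 1.843]
wrist_force: [-0.2, -0.1, -0.4]
width: 0.0507
```

Emit:
send_rows(moves="1 0 0 0 0; 1 0 0 0 0; 1 0 0 0 0; 1 0 -.01 0 0; 1 0 -.03 0 0; 1 0 -.035 0 0; 1 0 -.035 0 0; 1 -.015 -.03 0 0; 1 -.03 -.02 0 0; 1 -.035 -.01 0 0")

```text
time: 6.95
tool_pos: [0.5651, 0.1101, 0.2358]
ee_rot: [-1.577, 0.0, 1.847]
wrist_force: [0.5, -0.3, -1.6]
width: 0.0393
```

Emit:
send_rows(moves="1 -.036 0 .001 0; 1 -.036 0 .002 0; 1 -.025 0 .002 0; 1 -.01 0 .0015 0; 1 0 0 0 0; 1 0 0 0 0; 1 0 0 0 0; 1 0 0 0 0; 1 0 0 0 0; 1 0 0 0 0")

```text
time: 7.78
tool_pos: [0.5865, 0.0057, 0.2311]
ee_rot: [-1.571, -0.0, 1.845]
wrist_force: [0.2, 0.2, -2.7]
width: 0.0389
```

```bash
cat >> h.py <<'E'
YAW=np.radians(15.5);MO=np.array([.517,-.0148,.1895])
BM=np.array([[np.cos(YAW),np.sin(YAW),0],[-np.sin(YAW),np.cos(YAW),0],[0,0,1]])
def tp(X):
    """world -> (x',y',z) and (p,a) mm relative to mouth"""
    d=BM@(np.array(X)-MO)*1000
    return np.round(d,1),np.round([d[0]*np.cos(A30)+d[2]*.5,-.5*d[0]+d[2]*np.cos(A30)],1)
def show(tag,cams=("wrist","side")):
    from bench import robot,imaging
    o=robot.get_obs();print(o["time"],np.round(o["tool_pos"],4),np.round(o["ee_rot"],3),"F",np.round(o["wrist_force"],1),"w",round(o["width"],4),tp(o["tool_pos"]))
    P={}
    for c in cams:
        P[c]=imaging.snapshot(c); cv2.imwrite(f"pics/{tag}_{c}.png",P[c]["image"][:,:,::-1])
    return P
E
python3 - <<'E'
from h import *
P=show("t1")
a=P["side"]["image"][130:300,240:400,::-1];cv2.imwrite("pics/t1_sidec.png",cv2.resize(a,(560,595),interpolation=cv2.INTER_CUBIC))
E
```

```text
7.7833 [0.5865 0.0057 0.2311] [-1.571 -0.     1.845] F [ 0.2  0.2 -2.7] w 0.0389 (array([72.5,  1.2, 41.6]), array([83.6, -0.2]))
```

View pics/t1_sidec.png

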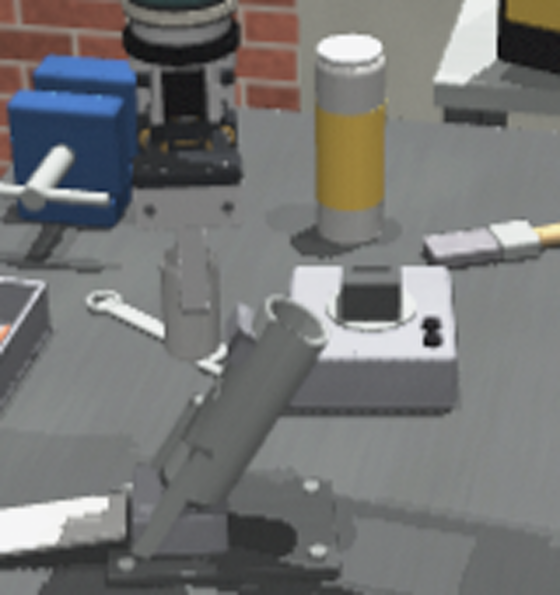

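View pics/t1_wrist.png

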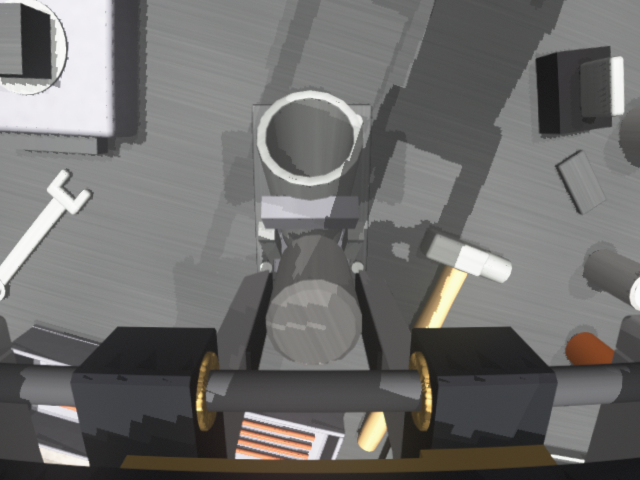

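Emit:
send_rows(moves="1 -.001 0 .003 0; 1 0 0 .004 0; 1 0 0 .004 0; 1 0 0 .003 0; 1 0 0 .003 0; 1 0 0 .003 0; 1 0 0 .003 0; 1 0 0 .003 0; 1 0 0 .003 0; 1 0 0 0 0")

```text
time: 8.72
tool_pos: [0.5614, -0.0041, 0.2334]
ee_rot: [-1.58, 0.002, 1.844]
wrist_force: [5.2, 0.1, 0.2]
width: 0.0394
```

Run:
```python
from h import *
P=show("t2")
a=P["side"]["image"][130:300,240:400,::-1];cv2.imwrite("pics/t2_sidec.png",cv2.resize(a,(560,595),interpolation=cv2.INTER_CUBIC))
```

```text
8.7167 [ 0.5614 -0.0041  0.2334] [-1.58   0.002  1.844] F [5.2 0.1 0.2] w 0.0394 (array([45.7, -1.5, 43.9]), array([61.5, 15.2]))
```

View pics/t2_sidec.png

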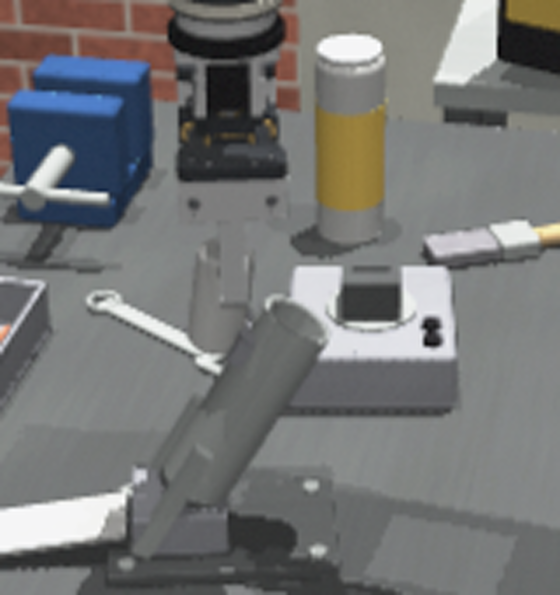

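View pics/t2_wrist.png

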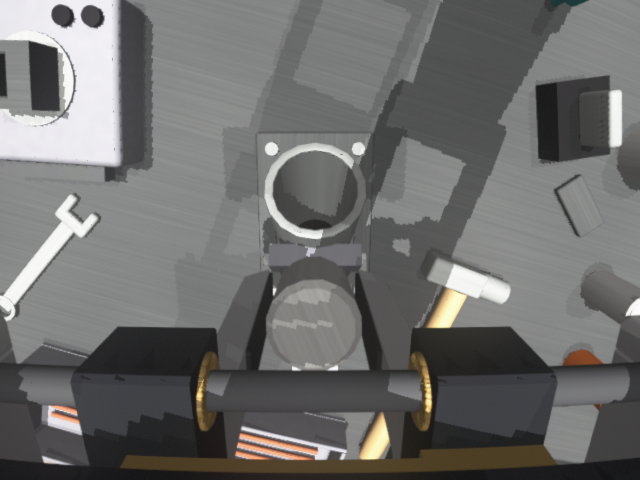

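Run:
```python
import cv2
a=cv2.imread("pics/t1_side.png")[180:250,270:350];b=cv2.imread("pics/t2_side.png")[180:250,270:350]
cv2.imwrite("pics/cmp.png",cv2.resize(cv2.hconcat([a,b]),(800,350),interpolation=cv2.INTER_CUBIC))
```

```text
(no output)
```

View pics/cmp.png

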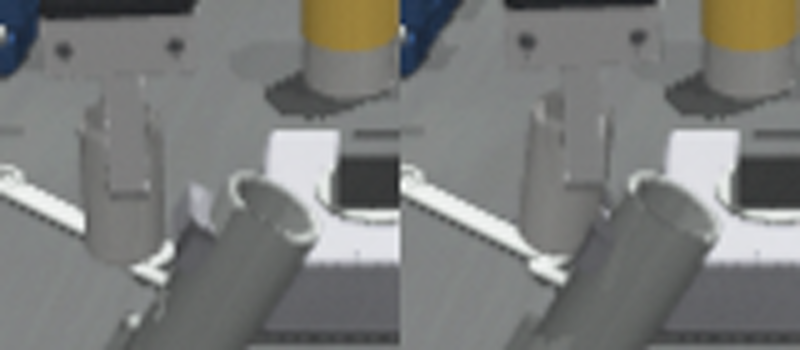

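```bash
cat >> h.py <<'E'
def slugpts(o,th,d,top=.0138,y=0):
    """slug in tool: tilt th (rad, top toward tool +z i.e. -x'), offset d of axis along tool z at TCP; returns top circle, bottom circle world"""
    R=Rot.from_euler('xyz',o["ee_rot"]).as_matrix();X=np.array(o["tool_pos"])
    ax=np.array([0,-np.cos(th),np.sin(th)]);q=np.array([0,np.sin(th),np.cos(th)]);e=np.array([1.,0,0])
    t=np.linspace(0,2*np.pi,48,endpoint=False)
    out=[]
    for s,r in ((top,.017),(top-.003,.02),(top-.072,.02),(top-.075,.017)):
        c=np.array([y,0,d])+ax*s+r*np.outer(np.cos(t),e)+r*np.outer(np.sin(t),q)
        out.append(X+c@R.T)
    return out
def overlay(p,o,th,d,fn,box,size,**k):
    im=p["image"][:,:,::-1].copy();x0,x1,y0,y1=box;im=im[y0:y1,x0:x1];f=size/(x1-x0)
    im=cv2.resize(im,None,fx=f,fy=f,interpolation=cv2.INTER_CUBIC)
    for c,col in zip(slugpts(o,th,d,**k),((0,0,255),(0,255,255),(0,255,0),(255,0,0))):
        q=((proj(p,c)-[x0,y0]+.5)*f-.5)
        cv2.polylines(im,[np.int32(np.round(q*16))],True,col,1,cv2.LINE_AA,4)
    cv2.imwrite(fn,im)
E
python3 - <<'E'
from h import *
from bench import robot,imaging
o=robot.get_obs();W=imaging.snapshot("wrist");D=imaging.snapshot("side")
import pickle;pickle.dump((o,W,D),open("t2.pkl","wb"))
for th,d in ((0,0),(8,-.005),(20,0),(15,-.003)):
    t=f"{th}"
    overlay(W,o,np.radians(th),d,f"pics/o_w{t}.png",(240,400,220,380),400)
    overlay(D,o,np.radians(th),d,f"pics/o_d{t}.png",(270,350,170,250),400)
rows=[cv2.hconcat([cv2.imread(f"pics/o_{c}{t}.png") for t in (0,8,15,20)]) for c in "wd"]
cv2.imwrite("pics/o_all.png",cv2.resize(cv2.vconcat(rows),(800,400),interpolation=cv2.INTER_AREA))
cv2.imwrite("pics/o_a.png",cv2.vconcat([cv2.imread("pics/o_w8.png")[:300],cv2.imread("pics/o_d8.png")[:300]]))
E
```

```text
(no output)
```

View pics/o_all.png

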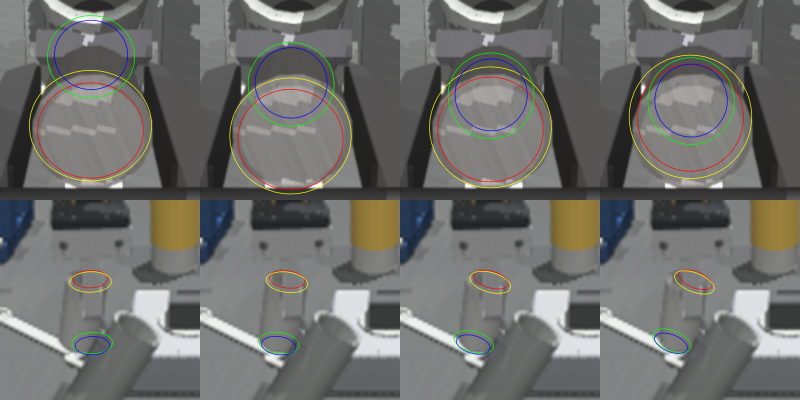

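Run:
```python
from h import *
import pickle
o,W,D=pickle.load(open("t2.pkl","rb"))
for i,(th,d) in enumerate(((8,-.003),(10,-.003))):
    overlay(W,o,np.radians(th),d,f"pics/a.png",(250,380,230,370),390)
    overlay(D,o,np.radians(th),d,f"pics/b.png",(275,345,190,250),390)
    a=cv2.imread("pics/a.png");b=cv2.imread("pics/b.png")
    b=cv2.copyMakeBorder(b,0,max(0,a.shape[0]-b.shape[0]),0,0,cv2.BORDER_CONSTANT)[:a.shape[0]]
    cv2.imwrite(f"pics/o_z{i}.png",cv2.hconcat([a,b]))
```

```text
(no output)
```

View pics/o_z0.png

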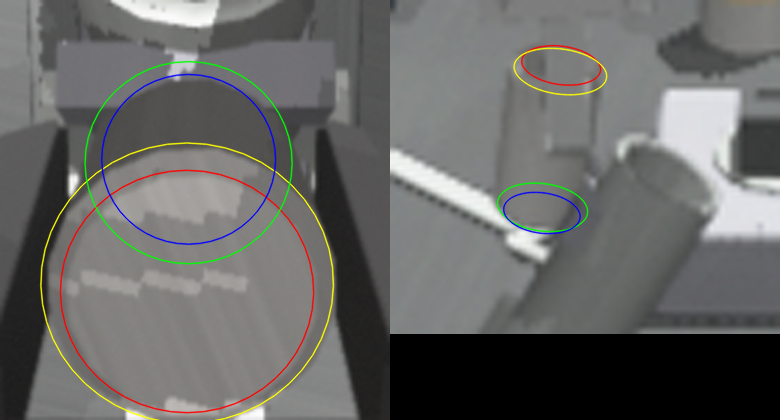

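Emit:
send_rows(moves="1 .001 0 .0018 0; 1 0 0 .0018 0; 1 0 0 .0018 0; 1 0 0 .0018 0; 1 0 0 .0018 0; 1 0 0 .0018 0; 1 0 0 .0018 0; 1 0 0 .0018 0; 1 0 0 0 0; 1 0 0 0 0")

```text
time: 9.75
tool_pos: [0.5448, -0.0072, 0.2312]
ee_rot: [-1.571, -0.0, 1.843]
wrist_force: [2.6, 0.7, 1.7]
width: 0.0389
```

```bash
cat >> h.py <<'E'
def ov2(fn,th,d,wb=(250,380,230,370),db=(265,335,180,240),**k):
    from bench import robot,imaging
    o=robot.get_obs();W=imaging.snapshot("wrist");D=imaging.snapshot("side")
    print(o["time"],np.round(o["tool_pos"],4),np.round(o["ee_rot"],3),"F",np.round(o["wrist_force"],1),"T",np.round(o["wrist_torque"],2),"w",round(o["width"],4),tp(o["tool_pos"]))
    import pickle;pickle.dump((o,W,D),open("last.pkl","wb"))
    ovz(fn,o,W,D,th,d,wb,db,**k)
def ovz(fn,o,W,D,th,d,wb=(250,380,230,370),db=(265,335,180,240),**k):
    overlay(W,o,np.radians(th),d,"pics/a.png",wb,390,**k);overlay(D,o,np.radians(th),d,"pics/b.png",db,390,**k)
    a=cv2.imread("pics/a.png");b=cv2.imread("pics/b.png");h=max(len(a),len(b))
    a,b=[cv2.copyMakeBorder(q,0,h-len(q),0,0,cv2.BORDER_CONSTANT) for q in (a,b)]
    cv2.imwrite(fn,cv2.hconcat([a,b]))
E
python3 - <<'E'
from h import *
ov2("pics/t3.png",25,-.003)
E
```

```text
9.75 [ 0.5448 -0.0072  0.2312] [-1.571 -0.     1.843] F [2.6 0.7 1.7] T [ 0.1  -0.76 -0.02] w 0.0389 (array([28.8, -0.1, 41.7]), array([45.8, 21.7]))
```

View pics/t3.png

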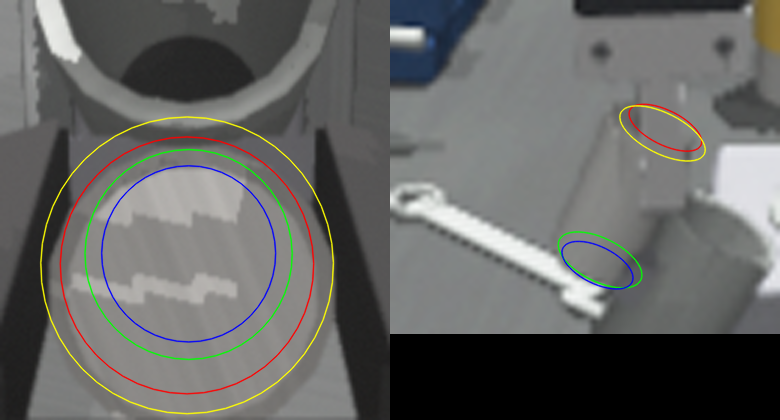

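Run:
```python
from h import *
import pickle
o,W,D=pickle.load(open("last.pkl","rb"))
for i,(th,d) in enumerate(((22,-.006),(25,-.007))):
    ovz(f"pics/t3_{i}.png",o,W,D,th,d,wb=(250,380,250,390))
cv2.imwrite("pics/t3c.png",cv2.vconcat([cv2.imread(f"pics/t3_{i}.png")[:420] for i in (0,1)])[:840])
a=cv2.imread("pics/t3c.png");cv2.imwrite("pics/t3c.png",cv2.resize(a,(557,600)))
```

```text
(no output)
```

View pics/t3c.png

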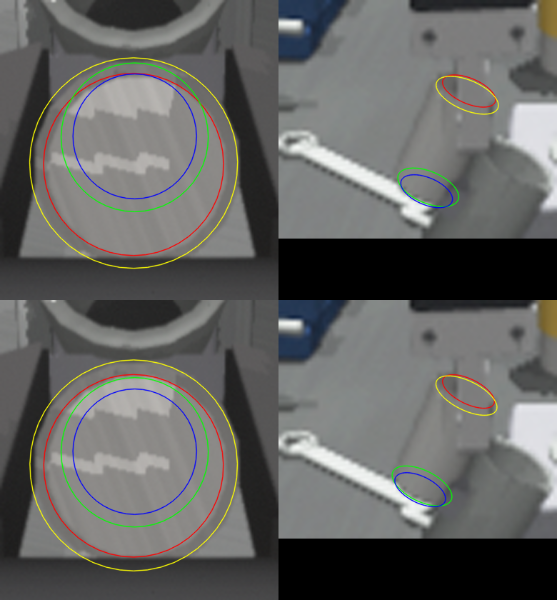

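Emit:
send_rows(moves="1 0 -.012 -.002 0; 1 0 -.025 0 0; 1 0 -.013 0 0; 1 0 0 .02 0; 1 0 0 .025 0; 1 0 0 .0196 0; 1 0 .012 0 0; 1 0 .018 0 0; 1 0 0 0 0; 1 0 0 0 0")

```text
time: 10.68
tool_pos: [0.4829, -0.0237, 0.248]
ee_rot: [-1.564, -0.003, 1.844]
wrist_force: [-0.3, -0.5, -2.4]
width: 0.039
```

Run:
```python
from h import *
ov2("pics/t4.png",24,-.0065,wb=(250,380,250,390),db=(285,375,160,240))
```

```text
10.6833 [ 0.4829 -0.0237  0.248 ] [-1.564 -0.003  1.844] F [-0.3 -0.5 -2.4] T [0.06 0.02 0.01] w 0.039 (array([-35.2,   0.5,  58.5]), array([-1.2, 68.2]))
```

View pics/t4.png

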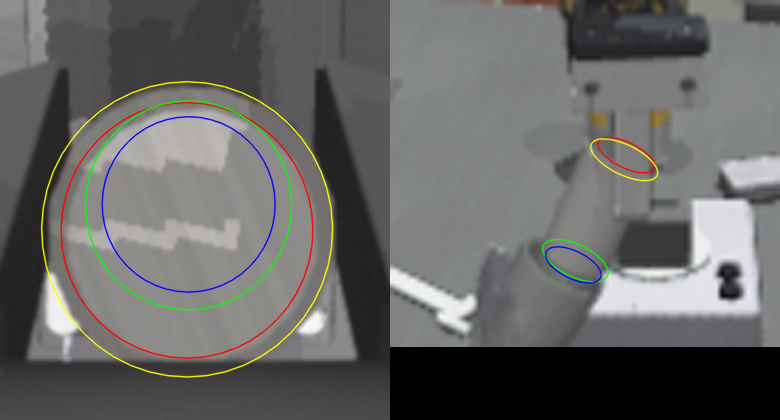

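Emit:
send_rows(moves="1 0 .0017 -.001 0; 1 0 .0017 -.001 0; 1 0 .0017 -.001 0; 1 0 .0017 -.001 0; 1 0 .0017 -.001 0; 1 0 .0017 -.001 0; 1 0 .0017 -.001 0; 1 0 .0017 -.001 0; 1 0 0 0 0; 1 0 0 0 0")

```text
time: 11.62
tool_pos: [0.4922, -0.0219, 0.2372]
ee_rot: [-1.57, -0.0, 1.843]
wrist_force: [0.2, 1.3, -2.1]
width: 0.039
```

Run:
```python
from h import *
ov2("pics/t5.png",27,-.0065,wb=(250,380,230,390),db=(285,375,160,240))
```

```text
11.6167 [ 0.4922 -0.0219  0.2372] [-1.57  -0.     1.843] F [ 0.2  1.3 -2.1] T [ 0.06  0.03 -0.  ] w 0.039 (array([-25.8,  -0.2,  47.7]), array([ 1.5, 54.2]))
```

View pics/t5.png

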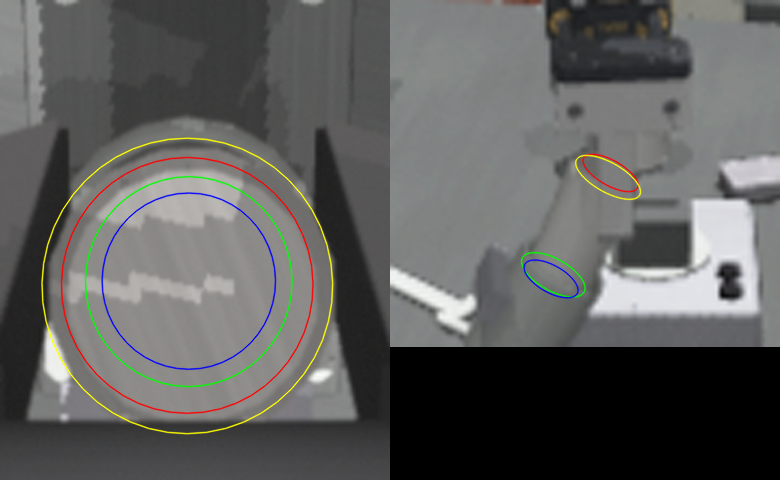

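Emit:
send_rows(moves="1 0 .0031 -.0009 0; 1 0 .0031 -.0009 0; 1 0 .0031 -.0009 0; 1 0 .0031 -.0009 0; 1 0 .0031 -.0009 0; 1 0 .0031 -.0009 0; 1 0 .0031 -.0009 0; 1 0 .0031 -.0009 0; 1 0 0 0 0; 1 0 0 0 0")

```text
time: 12.55
tool_pos: [0.4995, -0.0201, 0.2124]
ee_rot: [-1.571, 0.0, 1.843]
wrist_force: [3.4, -1.5, -0.3]
width: 0.0387
```

Run:
```python
from h import *
ov2("pics/t6.png",29,-.0065,wb=(250,380,230,390),db=(285,375,160,240))
```

```text
12.55 [ 0.4995 -0.0201  0.2124] [-1.571  0.     1.843] F [ 3.4 -1.5 -0.3] T [-0.1  -0.79 -0.05] w 0.0387 (array([-18.3,  -0.4,  22.9]), array([-4.4, 29. ]))
```

View pics/t6.png

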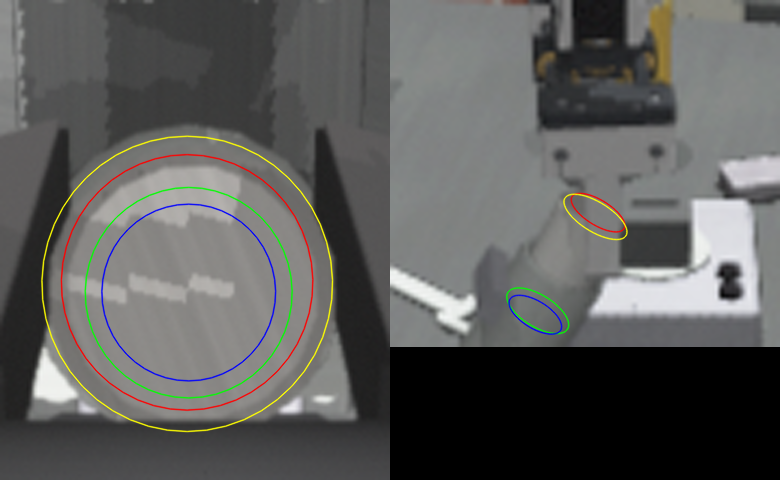

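Emit:
send_rows(moves="-1 0 0 0 0; -1 0 0 0 0; -1 0 0 0 0; -1 0 0 0 0; -1 0 -.01 0 0; -1 0 -.03 0 0; -1 0 -.03 0 0; -1 .01 -.02 0 0; -1 .035 0 -.018 0; -1 .035 0 -.018 0")

```text
time: 13.48
tool_pos: [0.5131, 0.0666, 0.3063]
ee_rot: [-1.576, 0.002, 1.839]
wrist_force: [1.0, -0.4, 0.2]
width: 0.0938
```

Run:
```python
from h import *
P=show("r1")
b=P["wrist"]["image"][:,:,::-1];a=P["side"]["image"][150:310,240:400,::-1]
cv2.imwrite("pics/r1c.png",cv2.resize(a,(560,560),interpolation=cv2.INTER_CUBIC))
```

```text
13.4833 [0.5131 0.0666 0.3063] [-1.576  0.002  1.839] F [ 1.  -0.4  0.2] w 0.0938 (array([ 18. ,  79.5, 116.8]), array([74. , 92.1]))
```

View pics/r1_wrist.png

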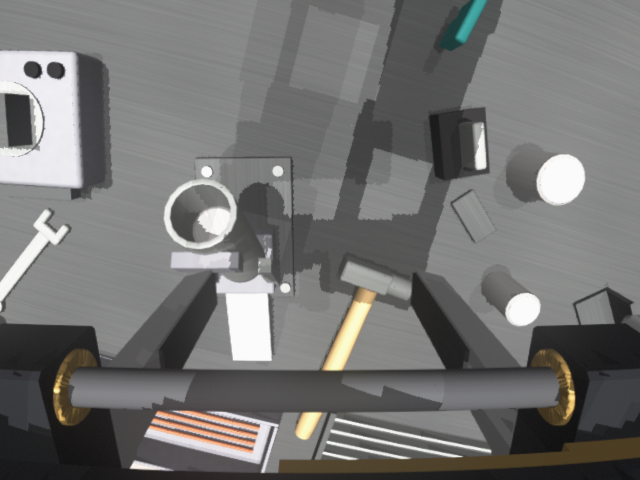

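View pics/r1c.png

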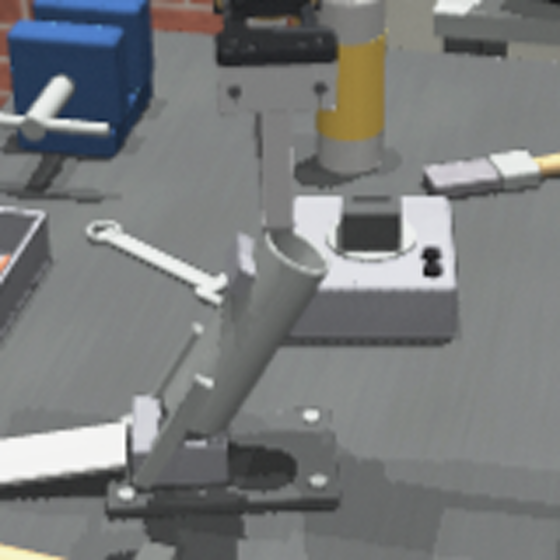

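Run:
```python
from h import *
from bench import imaging
W=imaging.snapshot("wrist")
for r in (.017,.02):
    t=np.linspace(0,2*np.pi,40)
    for c in ((.5626,.3161),):
        q=proj(W,np.c_[c[0]+r*np.cos(t),c[1]+r*np.sin(t),np.full(40,.075 if r<.02 else .072)]);im=W["image"][:,:,::-1].copy()
        print(q.min(0),q.max(0))
g=W["image"].min(2);m=np.zeros_like(g);m[280:335,495:555]=(g[280:335,495:555]>235)
n,l,st,ce=cv2.connectedComponentsWithStats(m);i=1+np.argmax(st[1:,4]);print(st[i],ce[i],onplane(W,ce[i],.075))
```

```text
[501.98059839 298.58395675] [532.21714197 327.12198934]
[498.09321923 294.8818058 ] [533.45190436 328.27597841]
[502 297  33  31 784] [518.03188776 311.90178571] [0.56110901 0.31647651 0.075     ]
```

Emit:
send_rows(moves="-1 .03 .01 -.015 0; -1 .033 .015 -.0165 0; -1 .033 .015 -.0165 0; -1 .033 .015 -.0165 0; -1 .033 .015 -.0165 0; -1 .033 .015 -.0165 0; -1 .033 .015 -.0155 0; -1 0 .036 0 0; -1 0 .036 0 0; -1 0 .036 0 0")

```text
time: 14.47
tool_pos: [0.5604, 0.3163, 0.0937]
ee_rot: [-1.572, 0.001, 1.844]
wrist_force: [0.9, -0.3, 0.0]
width: 0.094
```

Emit:
send_rows(moves="-1 0 .02 -.0045 0; -1 0 .013 0 0; 1 0 0 0 0; 1 0 0 0 0; 1 0 0 0 0; 1 0 0 0 0; 1 0 0 0 0; 1 0 0 0 0; 1 0 0 0 0; 1 0 0 0 0")

```text
time: 15.3
tool_pos: [0.5643, 0.3182, 0.0622]
ee_rot: [-1.572, -0.0, 1.844]
wrist_force: [-0.7, 0.1, 0.7]
width: 0.0439
```

Emit:
send_rows(moves="1 0 0 0 0; 1 0 0 0 0; 1 0 -.01 0 0; 1 0 -.03 0 0; 1 0 -.035 0 0; 1 0 -.035 0 0; 1 -.025 -.015 .007 0; 1 -.037 -.015 .008 0; 1 -.037 -.015 .008 0; 1 -.037 -.015 .008 0")

```text
time: 16.13
tool_pos: [0.5703, 0.1775, 0.2323]
ee_rot: [-1.57, 0.0, 1.845]
wrist_force: [0.5, -0.5, -1.9]
width: 0.0395
```

Emit:
send_rows(moves="1 -.038 -.006 .008 0; 1 -.038 0 .008 0; 1 -.038 0 .008 0; 1 -.035 0 .008 0; 1 -.02 0 .006 0; 1 -.003 0 0 0; 1 0 0 0 0; 1 0 0 0 0; 1 0 0 0 0; 1 0 0 0 0")

```text
time: 16.97
tool_pos: [0.5805, 0.0043, 0.2375]
ee_rot: [-1.571, -0.001, 1.846]
wrist_force: [0.6, -0.6, -2.1]
width: 0.0392
```

Run:
```python
from h import *
ov2("pics/u1.png",0,.003)
```

```text
16.9667 [0.5805 0.0043 0.2375] [-1.571e+00 -1.000e-03  1.846e+00] F [ 0.6 -0.6 -2.1] T [ 0.1  -0.03 -0.06] w 0.0392 (array([66.3,  1.4, 48. ]), array([81.4,  8.4]))
```

View pics/u1.png

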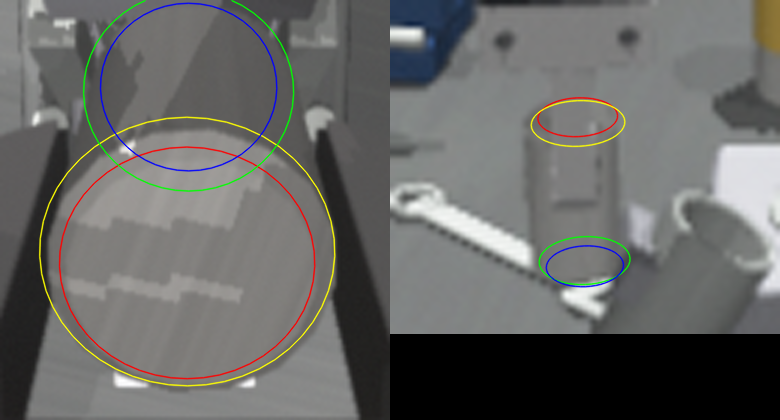

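Emit:
send_rows(moves="1 -.0014 0 .004 0; 1 0 0 .004 0; 1 0 0 .0037 0; 1 0 0 .0037 0; 1 0 0 .0037 0; 1 0 0 .0037 0; 1 0 0 .0037 0; 1 0 0 .0037 0; 1 0 0 .0037 0; 1 0 0 .0037 0")

```text
time: 17.9
tool_pos: [0.5472, -0.0085, 0.2404]
ee_rot: [-1.581, 0.002, 1.844]
wrist_force: [4.6, 0.3, 1.4]
width: 0.039
```

Emit:
send_rows(moves="1 0 0 .001 0; 1 0 0 0 0; 1 0 0 0 0; 1 0 0 0 0; 1 0 0 0 0; 1 0 0 0 0; 1 0 0 0 0; 1 0 0 0 0; 1 0 0 0 0; 1 0 0 0 0")

```text
time: 18.73
tool_pos: [0.5438, -0.009, 0.2374]
ee_rot: [-1.57, -0.0, 1.843]
wrist_force: [3.8, 0.4, 3.8]
width: 0.0391
```

Run:
```python
from h import *
import pickle
ov2("pics/u2.png",25,-.001)
o,W,D=pickle.load(open("last.pkl","rb"))
ovz("pics/u2b.png",o,W,D,28,-.003)
cv2.imwrite("pics/u2c.png",cv2.resize(cv2.vconcat([cv2.imread("pics/u2.png"),cv2.imread("pics/u2b.png")]),(557,600)))
```

```text
18.7333 [ 0.5438 -0.009   0.2374] [-1.57  -0.     1.843] F [3.8 0.4 3.8] T [ 0.15 -0.92 -0.03] w 0.0391 (array([27.4, -1.5, 47.9]), array([47.6, 27.8]))
```

View pics/u2c.png

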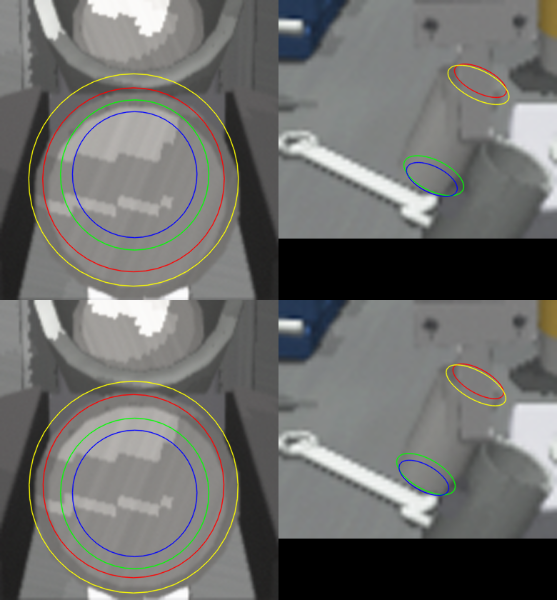

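Emit:
send_rows(moves="1 0 -.012 -.002 0; 1 0 -.02 0 0; 1 .001 -.01 0 0; 1 0 0 .018 0; 1 0 0 .022 0; 1 0 0 .0205 0; 1 0 .012 0 0; 1 0 .019 0 0; 1 0 0 0 0; 1 0 0 0 0")

```text
time: 19.67
tool_pos: [0.4857, -0.0235, 0.246]
ee_rot: [-1.565, -0.003, 1.843]
wrist_force: [0.5, -0.4, -2.9]
width: 0.0392
```

Run:
```python
from h import *
ov2("pics/u3.png",25,-.003,wb=(250,380,230,390),db=(285,375,160,240))
```

```text
19.6667 [ 0.4857 -0.0235  0.246 ] [-1.565 -0.003  1.843] F [ 0.5 -0.4 -2.9] T [0.03 0.05 0.01] w 0.0392 (array([-32.5,  -0. ,  56.5]), array([ 0.1, 65.1]))
```

View pics/u3.png

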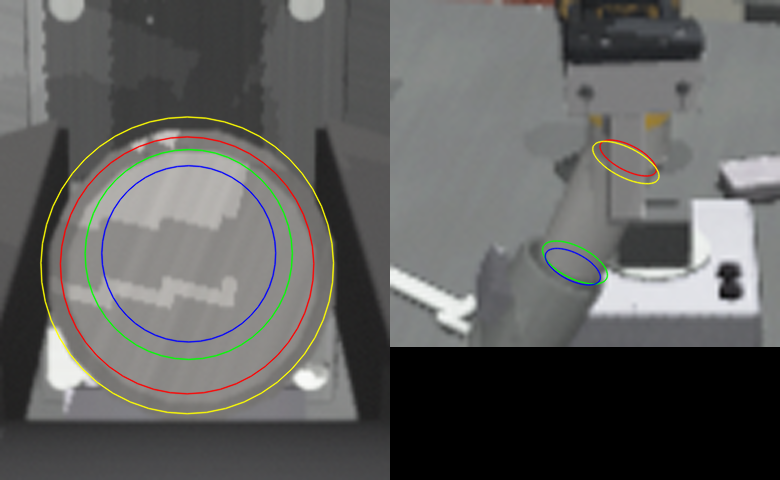

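Emit:
send_rows(moves="1 0 .0017 -.001 0; 1 0 .0017 -.001 0; 1 0 .0017 -.001 0; 1 0 .0017 -.001 0; 1 0 .0017 -.001 0; 1 0 .0017 -.001 0; 1 0 .0017 -.001 0; 1 0 .0017 -.001 0; 1 0 0 0 0; 1 0 0 0 0")

```text
time: 20.6
tool_pos: [0.4949, -0.0216, 0.2348]
ee_rot: [-1.57, -0.0, 1.843]
wrist_force: [-0.4, 0.2, -2.8]
width: 0.039
```

Run:
```python
from h import *
ov2("pics/u4.png",25,-.005,wb=(250,380,230,390),db=(285,375,160,240))
```

```text
20.6 [ 0.4949 -0.0216  0.2348] [-1.57  -0.     1.843] F [-0.4  0.2 -2.8] T [0.08 0.02 0.02] w 0.039 (array([-23.1,  -0.6,  45.3]), array([ 2.6, 50.8]))
```

View pics/u4.png

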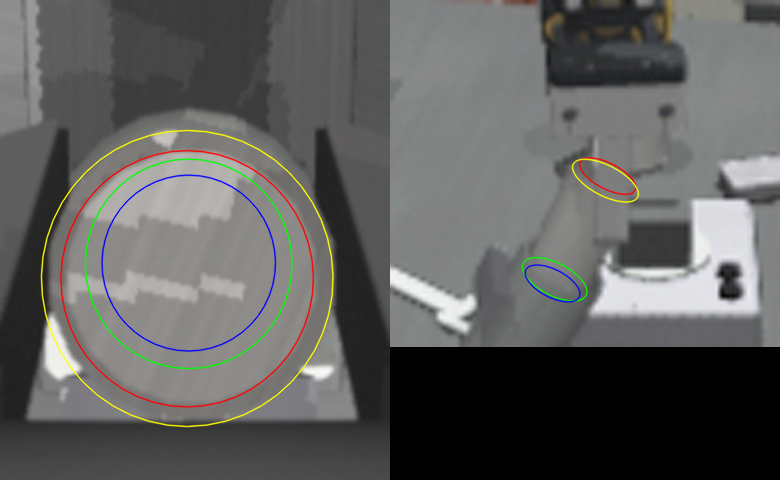

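Emit:
send_rows(moves="1 0 .0031 -.0009 0; 1 0 .0031 -.0009 0; 1 0 .0031 -.0009 0; 1 0 .0031 -.0009 0; 1 0 .0031 -.0009 0; 1 0 .0031 -.0009 0; 1 0 .0031 -.0009 0; 1 0 0 0 0; -1 0 0 0 0; -1 0 0 0 0")

```text
time: 21.53
tool_pos: [0.4997, -0.0198, 0.2125]
ee_rot: [-1.567, -0.001, 1.843]
wrist_force: [-0.8, 1.0, -0.3]
width: 0.0489
```

Run:
```python
from h import *
ov2("pics/u5.png",30,-.005,wb=(250,380,230,390),db=(285,375,160,240))
```

```text
21.5333 [ 0.4997 -0.0198  0.2125] [-1.567e+00 -1.000e-03  1.843e+00] F [-0.8  1.  -0.3] T [ 0.07 -0.01 -0.03] w 0.0489 (array([-18. ,  -0.2,  23. ]), array([-4.1, 28.9]))
```

View pics/u5.png

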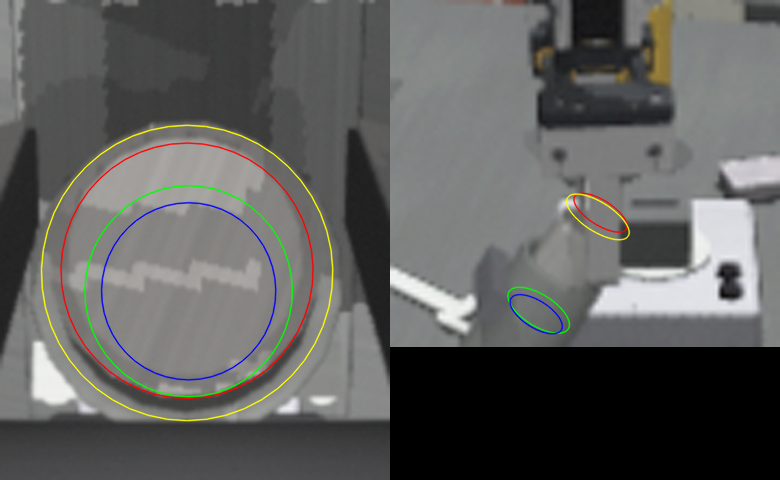

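Emit:
send_rows(moves="-1 0 -.005 0 0; -1 0 -.02 0 0; 1 0 -.035 0 0; 1 0 -.005 0 0; 1 0 0 0 0; 1 0 0 0 0; 1 0 0 0 0; 1 0 0 0 0; 1 0 0 0 0; 1 0 0 0 0")

```text
time: 22.47
tool_pos: [0.5006, -0.0199, 0.2771]
ee_rot: [-1.569, -0.001, 1.843]
wrist_force: [0.6, -0.3, 0.3]
width: 0.0242
```

Run:
```python
from h import *
P=show("v1")
a=P["side"]["image"][140:270,250:380,::-1];a=cv2.resize(a,(400,400),interpolation=cv2.INTER_CUBIC)
b=P["wrist"]["image"][200:360,230:390,::-1];b=cv2.resize(b,(400,400),interpolation=cv2.INTER_CUBIC)
cv2.imwrite("pics/v1c.png",cv2.hconcat([a,b]))
```

```text
22.4667 [ 0.5006 -0.0199  0.2771] [-1.569e+00 -1.000e-03  1.843e+00] F [ 0.6 -0.3  0.3] w 0.0242 (array([-17.2,  -0.5,  87.6]), array([29. , 84.5]))
```

View pics/v1c.png

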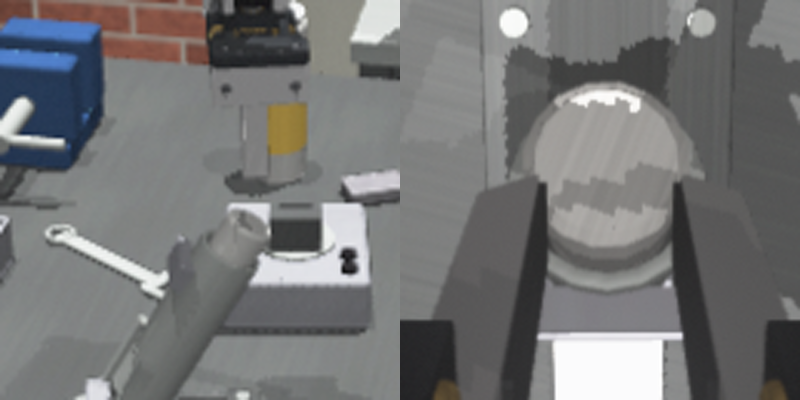

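```bash
cat >> h.py <<'E'
def axis_a(p,uv):
    "a (mm) of nearest point on tube axis to pixel ray, and miss"
    c,d=ray(p,uv); c=BM@(c-MO); d=BM@d; u=np.array([-.5,0,np.cos(A30)])
    A=np.c_[d,-u]; s=np.linalg.lstsq(A,-c,rcond=None)[0]
    return s[1]*1000, np.linalg.norm(A@s+c)*1000
E
python3 - <<'E'
from h import *
from bench import imaging
W=imaging.snapshot("wrist");D=imaging.snapshot("side")
print(axis_a(W,(230+207/2.5-.3,200+168/2.5-.3)))
print(axis_a(D,(250+250/3.08-.3,140+226/3.08-.3)))
E
```

```text
(np.float64(29.720345305680556), np.float64(0.43502034230579006))
(np.float64(26.991522438291156), np.float64(0.9681314472368431))
```

Emit:
send_rows(moves="1 0 .01 .0013 0; 1 0 .01 .001 0; 1 0 .005 .001 0; 1 0 .005 .001 0; 1 0 .005 .001 0; 1 0 .003 0 0; 1 0 0 0 0; 1 0 .0017 -.001 0; 1 0 .0017 -.001 0; 1 0 .0017 -.001 0")

```text
time: 23.5
tool_pos: [0.4989, -0.0206, 0.2357]
ee_rot: [-1.571, 0.0, 1.843]
wrist_force: [-3.0, -0.7, 7.8]
width: 0.0002
```

Run:
```python
from h import *
P=show("v2")
a=P["side"]["image"][140:270,250:380,::-1];a=cv2.resize(a,(400,400),interpolation=cv2.INTER_CUBIC)
b=P["wrist"]["image"][200:360,230:390,::-1];b=cv2.resize(b,(400,400),interpolation=cv2.INTER_CUBIC)
cv2.imwrite("pics/v2c.png",cv2.hconcat([a,b]))
```

```text
23.5 [ 0.4989 -0.0206  0.2357] [-1.571  0.     1.843] F [-3.  -0.7  7.8] w 0.0002 (array([-18.9,  -0.7,  46.2]), array([ 6.7, 49.5]))
```

View pics/v2c.png

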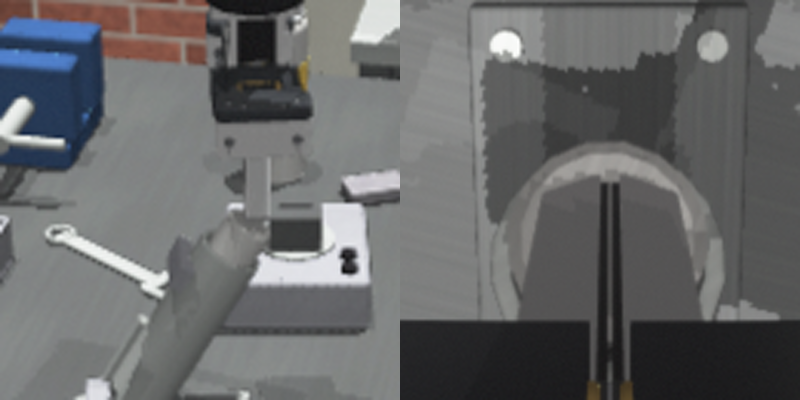

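Emit:
send_rows(moves="1 0 .0014 -.0008 0; 1 0 .0014 -.0008 0; 1 0 .0014 -.0008 0; 1 0 .0014 -.0008 0; 1 0 .0014 -.0008 0; 1 0 .0014 -.0008 0; 1 0 .0014 -.0008 0; 1 0 .0014 -.0008 0; 1 0 .0014 -.0008 0; 1 0 .0014 -.0008 0")

```text
time: 24.43
tool_pos: [0.5061, -0.0188, 0.2235]
ee_rot: [-1.571, 0.001, 1.843]
wrist_force: [-5.7, -0.7, 9.0]
width: 0.0004
```

Emit:
send_rows(moves="1 0 .0014 -.0008 0; 1 0 .0014 -.0008 0; 1 0 .0014 -.0008 0; 1 0 .0014 -.0008 0; 1 0 .0014 -.0008 0; 1 0 0 0 0; 1 0 0 0 0; 1 0 0 0 0; 1 0 0 0 0; 1 0 0 0 0")

```text
time: 25.27
tool_pos: [0.51, -0.0176, 0.2162]
ee_rot: [-1.572, 0.001, 1.843]
wrist_force: [-3.3, 0.1, 8.2]
width: 0.0006
```

Run:
```python
from h import *
P=show("v3")
a=P["side"]["image"][140:270,250:380,::-1];a=cv2.resize(a,(400,400),interpolation=cv2.INTER_CUBIC)
b=P["wrist"]["image"][200:360,230:390,::-1];b=cv2.resize(b,(400,400),interpolation=cv2.INTER_CUBIC)
cv2.imwrite("pics/v3c.png",cv2.hconcat([a,b]))
```

```text
25.2667 [ 0.51   -0.0176  0.2162] [-1.572e+00  1.000e-03  1.843e+00] F [-3.3  0.1  8.2] w 0.0006 (array([-7.4, -0.8, 26.7]), array([ 6.9, 26.8]))
```

View pics/v3c.png

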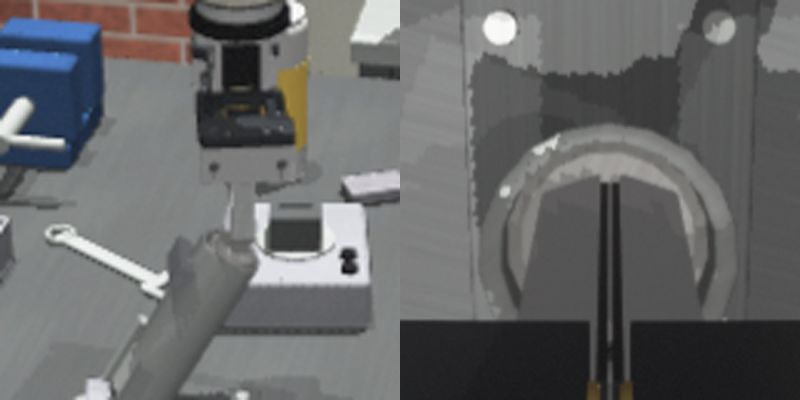

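Emit:
send_rows(moves="1 0 .0009 -.0005 0; 1 0 .0009 -.0005 0; 1 0 .0009 -.0005 0; 1 0 .0009 -.0005 0; 1 0 .0009 -.0005 0; 1 0 .0009 -.0005 0; 1 0 .0009 -.0005 0; 1 0 .0009 -.0005 0; 1 0 0 0 0; 1 0 0 0 0")

```text
time: 26.2
tool_pos: [0.513, -0.017, 0.2116]
ee_rot: [-1.571, 0.002, 1.843]
wrist_force: [-9.9, -1.4, 18.1]
width: 0.0004
```

Emit:
send_rows(moves="1 0 .0009 -.0005 0; 1 0 .0009 -.0005 0; 1 0 .0009 -.0005 0; 1 0 0 0 0; 1 0 0 0 0; 1 0 -.005 .002 0; 1 0 -.02 .01 0; 1 0 -.03 .01 0; -1 0 -.03 0 0; -1 0 -.03 0 0")

```text
time: 27.03
tool_pos: [0.4939, -0.0217, 0.3203]
ee_rot: [-1.571, -0.0, 1.843]
wrist_force: [0.7, 0.1, 0.3]
width: 0.0106
```

Run:
```python
from h import *
import pickle
P=show("x1")
pickle.dump(P,open("x1.pkl","wb"))
a=P["side"]["image"][140:270,250:380,::-1];a=cv2.resize(a,(400,400),interpolation=cv2.INTER_CUBIC)
b=P["wrist"]["image"][140:300,230:390,::-1];b=cv2.resize(b,(400,400),interpolation=cv2.INTER_CUBIC)
cv2.imwrite("pics/x1c.png",cv2.hconcat([a,b]))
```

```text
27.0333 [ 0.4939 -0.0217  0.3203] [-1.571 -0.     1.843] F [0.7 0.1 0.3] w 0.0106 (array([-24.1,  -0.5, 130.8]), array([ 44.5, 125.3]))
```

View pics/x1c.png

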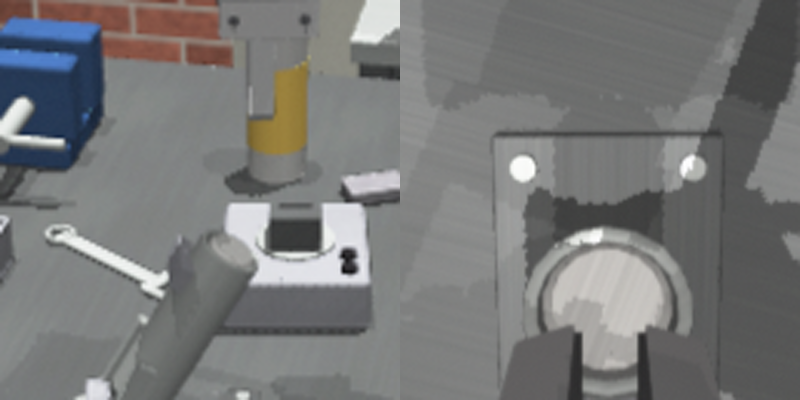

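Emit:
send_rows(moves="0 .025 .01 .002 0; 0 .034 .015 .0025 0; 0 .034 .015 .0025 0; 0 .034 .015 .0025 0; 0 .034 .015 .0025 0; 0 .034 .015 .0025 0; 0 .034 .02 .0025 0; 0 .01 .015 0 -4.3; 0 0 0 0 -4.4; 0 0 0 0 0")

```text
time: 27.97
tool_pos: [0.4121, 0.2045, 0.1966]
ee_rot: [-1.567, -0.0, 1.999]
wrist_force: [0.3, -0.1, 0.8]
width: 0.047
```

Run:
```python
from h import *
import pickle
P=show("k1",("wrist",))
pickle.dump(P,open("k1.pkl","wb"))
b=P["wrist"]["image"][150:330,220:420,::-1];b=cv2.resize(b,(667,600),interpolation=cv2.INTER_CUBIC)
cv2.imwrite("pics/k1c.png",b)
```

```text
27.9667 [0.4121 0.2045 0.1966] [-1.567 -0.     1.999] F [ 0.3 -0.1  0.8] w 0.047 (array([-42.4, 239.4,   7.1]), array([-33.2,  27.4]))
```

View pics/k1c.png

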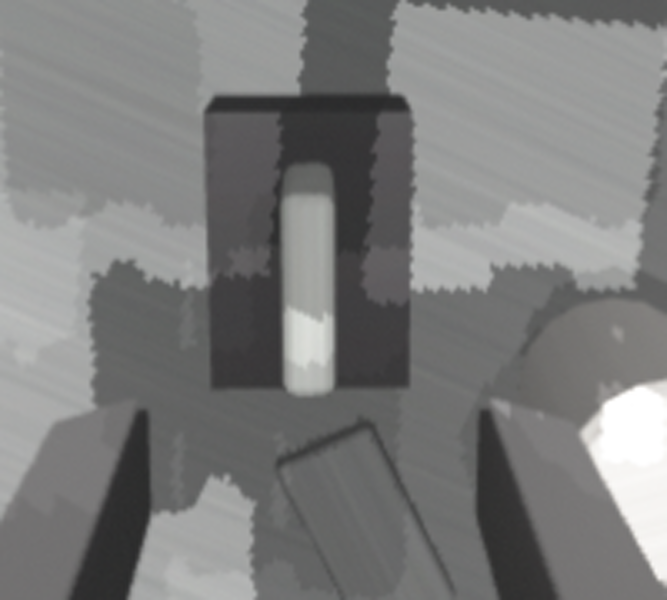

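Run:
```python
from h import *
import pickle
W=pickle.load(open("k1.pkl","rb"))["wrist"]
f=lambda u,v:(220+(u+.5)/3.335-.5,150+(v+.5)/3.3333-.5)
np.set_printoptions(precision=4,suppress=True)
print("ctr",onplane(W,f(309,292),.078))
a,b=onplane(W,f(309,192),.078),onplane(W,f(310,394),.078);print(a,b,np.linalg.norm(a-b),np.degrees(np.arctan2(*(b-a)[[1,0]])))
c,d=onplane(W,f(282,292),.078),onplane(W,f(336,292),.078);print("thick",np.linalg.norm(c-d))
h=[onplane(W,f(*q),.036) for q in ((206,112),(411,112),(409,386),(212,386))];print(h,np.mean(h,0))
for i,j in ((0,3),(1,2)): print(np.degrees(np.arctan2(*(h[j]-h[i])[[1,0]])),np.linalg.norm(h[j]-h[i]))
```

```text
ctr [0.4113 0.2044 0.078 ]
[0.3914 0.1953 0.078 ] [0.4324 0.2142 0.078 ] 0.04507702300059558 24.734999731934092
thick 0.011618080878756064
[array([0.3912, 0.168 , 0.036 ]), array([0.3708, 0.2127, 0.036 ]), array([0.4336, 0.2421, 0.036 ]), array([0.4542, 0.1968, 0.036 ])] [0.4124 0.2049 0.036 ]
24.617731400728985 0.06925209907563676
25.121145655890892 0.069257272532196
```

Emit:
send_rows(moves="0 0 .02 0 -.2; 0 0 .035 0 0; 0 0 .035 0 0; 0 0 .03 0 0; 0 0 .016 0 0; 1 0 0 0 0; 1 0 0 0 0; 1 0 0 0 0; 1 0 0 0 0; 1 0 0 0 0")

```text
time: 28.85
tool_pos: [0.4152, 0.2043, 0.0653]
ee_rot: [-1.575, 0.0, 1.998]
wrist_force: [0.3, 0.0, -0.4]
width: 0.017
```

Emit:
send_rows(moves="1 0 0 0 0; 1 0 0 0 0; 1 0 0 0 0; 1 0 -.005 0 0; 1 0 -.01 0 0; 1 0 -.015 0 0; 1 0 -.02 0 0; 1 0 -.03 0 0; 1 0 -.03 0 0; 1 0 0 0 0")

```text
time: 29.68
tool_pos: [0.4165, 0.2049, 0.1803]
ee_rot: [-1.582, 0.001, 1.999]
wrist_force: [0.8, 0.7, -0.5]
width: 0.0122
```

Run:
```python
from h import *
import pickle
P=show("k2",("wrist","side"))
pickle.dump(P,open("k2.pkl","wb"))
b=P["wrist"]["image"][200:400,220:420,::-1];b=cv2.resize(b,(400,400),interpolation=cv2.INTER_CUBIC)
a=P["side"]["image"][240:380,280:420,::-1];a=cv2.resize(a,(400,400),interpolation=cv2.INTER_CUBIC)
cv2.imwrite("pics/k2c.png",cv2.hconcat([a,b]))
```

```text
29.6833 [0.4165 0.2049 0.1803] [-1.582e+00  1.000e-03  1.999e+00] F [ 0.8  0.7 -0.5] w 0.0122 (array([-38.2, 238.6,  -9.2]), array([-37.7,  11.1]))
```

View pics/k2c.png

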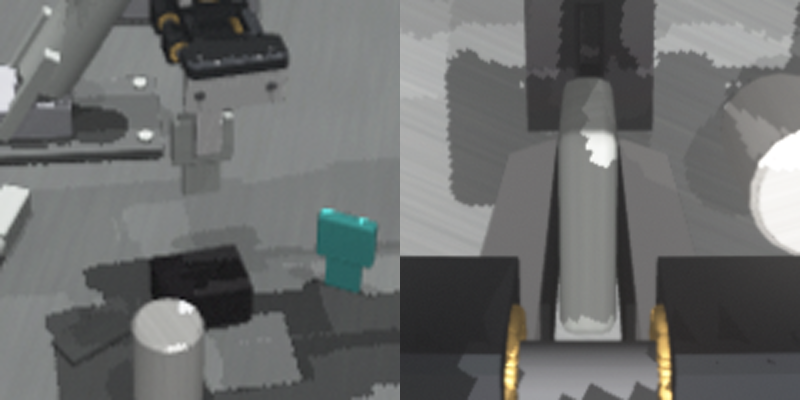

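Emit:
send_rows(moves="1 0 -.025 0 0; 1 0 -.035 0 0; 1 0 -.035 0 0; 1 -.025 -.01 .005 0; 1 -.038 0 .009 0; 1 -.038 0 .009 0; 1 -.038 0 .009 0; 1 -.038 0 .009 0; 1 -.038 0 .009 0; 1 -.038 0 .009 0")

```text
time: 30.62
tool_pos: [0.4639, -0.0524, 0.2757]
ee_rot: [-1.567, -0.003, 1.999]
wrist_force: [1.1, -0.1, -1.2]
width: 0.012
```

Emit:
send_rows(moves="1 -.038 0 .009 0; 1 -.038 0 .009 0; 1 -.038 0 .009 0; 1 -.038 0 .009 0; 1 -.038 0 .009 0; 1 -.018 0 .0045 4.5; 1 0 .01 0 4.5; 1 0 .015 0 4.5; 1 0 .015 0 0; 1 0 0 0 0")

```text
time: 31.45
tool_pos: [0.504, -0.2594, 0.2315]
ee_rot: [-1.562, -0.009, 1.763]
wrist_force: [0.5, 0.3, -1.9]
width: 0.0118
```

Emit:
send_rows(moves="1 0 0 0 0; 1 0 0 0 0; 1 0 0 0 0; 1 0 0 0 0; 1 0 0 0 0; 1 0 0 0 0; 1 0 0 0 0; 1 0 0 0 0; 1 0 0 0 0; 1 0 0 0 0")

```text
time: 32.28
tool_pos: [0.5063, -0.2606, 0.2383]
ee_rot: [-1.571, -0.0, 1.763]
wrist_force: [0.4, 0.1, -1.1]
width: 0.0118
```

Run:
```python
from h import *
import pickle
P=show("k3",("wrist","side","scene"))
from bench import robot
pickle.dump((robot.get_obs(),P),open("k3.pkl","wb"))
b=P["wrist"]["image"][180:380,220:420,::-1];b=cv2.resize(b,(600,600),interpolation=cv2.INTER_CUBIC)
cv2.imwrite("pics/k3c.png",b)
```

```text
32.2833 [ 0.5063 -0.2606  0.2383] [-1.571 -0.     1.763] F [ 0.4  0.1 -1.1] w 0.0118 (array([ -76. , -234. ,   48.8]), array([-41.4,  80.2]))
```

View pics/k3c.png

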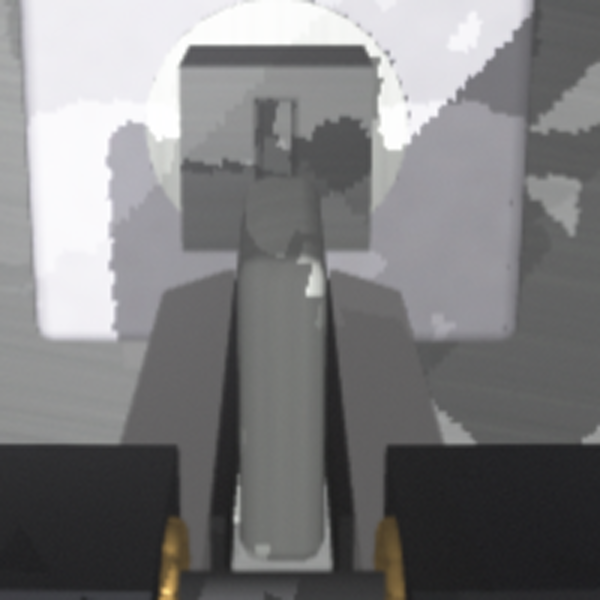

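View pics/k3_wrist.png

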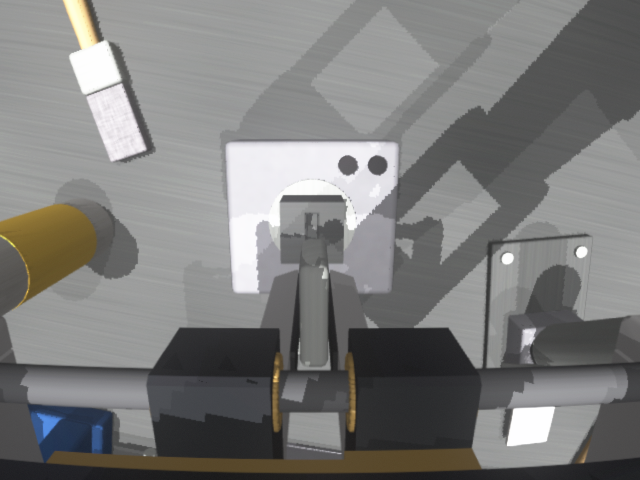

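Run:
```python
from h import *
import pickle
np.set_printoptions(precision=4,suppress=True)
o,P=pickle.load(open("k3.pkl","rb"));W=P["wrist"]
f=lambda u,v:(220+(u+.5)/3-.5,180+(v+.5)/3-.5)
zt=o["tool_pos"][2]+.0165
k=[onplane(W,f(*q),zt) for q in ((241,262),(322,262),(324,552),(243,552))]
kc=np.mean(k,0);print("key",kc,kc-o["tool_pos"],"len",np.linalg.norm(k[3]-k[0]),np.linalg.norm(k[1]-k[0]))
ax=(k[3]+k[2]-k[0]-k[1]);print("key yaw",np.degrees(np.arctan2(ax[1],ax[0])), "tool yaw-90",np.degrees(o["ee_rot"][2])-90)
b=[onplane(W,f(*q),.094) for q in ((181,66),(378,64),(370,250),(182,250))];print("boss",b,np.mean(b,0))
for i,j,s in ((0,3,0),(1,2,0),(0,1,-90),(3,2,-90)): print(np.degrees(np.arctan2(*(b[j]-b[i])[[1,0]]))+s,np.linalg.norm(b[j]-b[i]))
s=[onplane(W,f(*q),.094) for q in ((255,98),(296,98))];print("slot near end",s,np.mean(s,0))
R=Rot.from_euler('xyz',o["ee_rot"]).as_matrix();print("key off tool",R.T@(kc-o["tool_pos"]))
```

```text
key [ 0.5014 -0.2609  0.2547] [-0.0049 -0.0003  0.0165] len 0.041704146806969045 0.010182166408693747
key yaw 11.362255999636012 tool yaw-90 11.021225498425807
boss [array([ 0.4898, -0.2894,  0.094 ]), array([ 0.4797, -0.2401,  0.094 ]), array([ 0.5291, -0.2317,  0.094 ]), array([ 0.5386, -0.2808,  0.094 ])] [ 0.5093 -0.2605  0.094 ]
10.077221153064295 0.049579210435459285
9.724484226453935 0.0501000178604542
11.57752232625603 0.050323972973609105
10.991311298990496 0.05000465005409483
slot near end [array([ 0.4944, -0.2693,  0.094 ]), array([ 0.4924, -0.259 ,  0.094 ])] [ 0.4934 -0.2642  0.094 ]
key off tool [ 0.0006 -0.0165  0.0049]
```

Run:
```python
from h import *
import pickle
o,P=pickle.load(open("k3.pkl","rb"))
q=proj(P["side"],o["tool_pos"])[0];s=proj(P["scene"],o["tool_pos"])[0];print(q,s)
def crop(n,c,r=40,sz=400):
    x,y=int(c[0]),int(c[1]);a=P[n]["image"][max(0,y-r):y+r,max(0,x-r):x+r,::-1];print(n,max(0,x-r),max(0,y-r),sz/(2*r));return cv2.resize(a,(sz,sz),interpolation=cv2.INTER_CUBIC)
cv2.imwrite("pics/k3d.png",cv2.hconcat([crop("side",q),crop("scene",s)]))
```

```text
[347.70405098 161.24805113] [211.54597548 265.73252306]
side 307 121 5.0
scene 171 225 5.0
```

View pics/k3d.png

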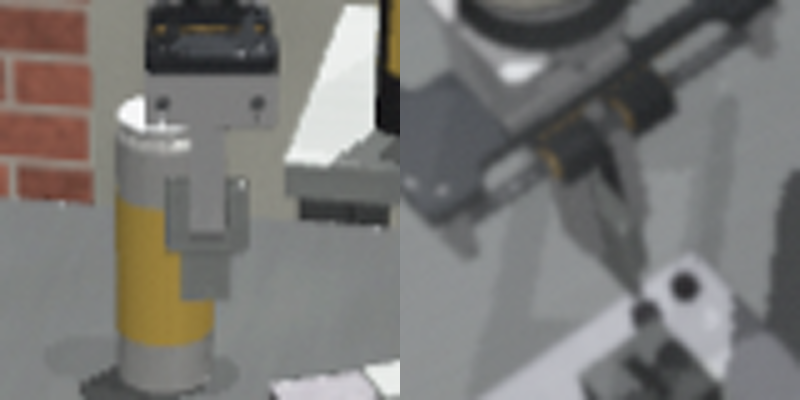

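```bash
cat >> h.py <<'E'
def keypts(o,d,h,x=0,phi=0,psi=0):
    """key in tool: centre offset d along tool z, h = height of key top above TCP (m)"""
    R=Rot.from_euler('xyz',o["ee_rot"]).as_matrix()
    out=[]
    c,s=np.cos(phi),np.sin(phi)
    for hw,ht,z0,z1 in ((.023,.006,.030,.072),(.014,.003,0,.030)):
        for z in (z1,z0):
            r=[]
            for a,b in ((-1,-1),(1,-1),(1,1),(-1,1)):
                yy=-(h-(.072-z)); zz=a*hw
                r.append([x+b*ht, c*yy+s*zz, d-s*yy+c*zz])
            out.append(np.array(r)@R.T+o["tool_pos"])
    return out
def keyov(fn,o,P,d,h,boxes,**k):
    ims=[]
    for n,(x0,y0,w) in boxes.items():
        p=P[n];f=400/w;im=cv2.resize(np.ascontiguousarray(p["image"][y0:y0+w,x0:x0+w,::-1]),(400,400),interpolation=cv2.INTER_CUBIC)
        for c,col in zip(keypts(o,d,h,**k),((0,0,255),(0,255,255),(0,255,0),(255,0,0))):
            q=(proj(p,c)-[x0,y0]+.5)*f-.5
            cv2.polylines(im,[np.int32(np.round(q*16))],True,col,1,cv2.LINE_AA,4)
        ims.append(im)
    cv2.imwrite(fn,cv2.hconcat(ims))
E
python3 - <<'E'
from h import *
import pickle
o,P=pickle.load(open("k3.pkl","rb"))
bx=dict(wrist=(240,230,150),side=(320,140,55))
keyov("pics/a1.png",o,P,.0034,.0135,bx);keyov("pics/a2.png",o,P,.001,.0135,bx)
cv2.imwrite("pics/k3o.png",cv2.resize(cv2.vconcat([cv2.imread("pics/a1.png"),cv2.imread("pics/a2.png")]),(600,600)))
cv2.imwrite("pics/k3o.png",cv2.vconcat([cv2.imread("pics/a1.png")[:300],cv2.imread("pics/a2.png")[:300]]))
E
```

```text
(no output)
```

View pics/k3o.png

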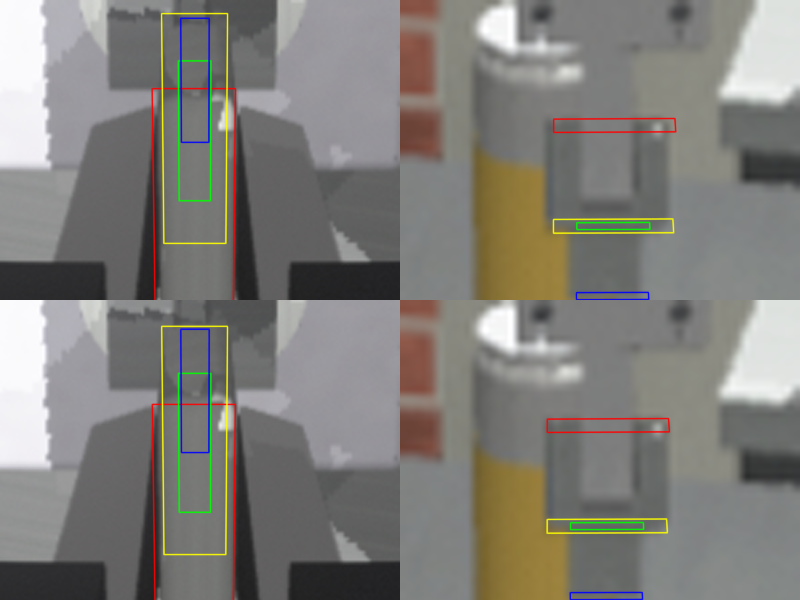

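Emit:
send_rows(moves="1 0 .01 -.002 0; 1 0 .02 -.0026 0; 1 0 .02 0 0; 1 0 .018 0 0; 1 0 .01 0 0; 1 0 0 0 0; 1 0 0 0 0; 1 0 0 0 0; 1 0 0 0 0; 1 0 0 0 0")

```text
time: 33.27
tool_pos: [0.5115, -0.2601, 0.1618]
ee_rot: [-1.573, 0.002, 1.763]
wrist_force: [0.3, -0.4, -0.4]
width: 0.0117
```

Run:
```python
from h import *
import pickle
from bench import robot
P=show("k4",("wrist","side","scene"))
o=robot.get_obs();pickle.dump((o,P),open("k4.pkl","wb"))
bx=dict(wrist=(240,210,150),side=(315,160,70))
keyov("pics/k4o.png",o,P,.0015,.0145,bx)
for n in ("side","scene"):print(proj(P[n],[.5094,-.2604,.094]))
q=P["scene"]["image"][240:320,180:260,::-1];q=cv2.resize(q,(400,400),interpolation=cv2.INTER_CUBIC)
a=cv2.imread("pics/k4o.png");cv2.imwrite("pics/k4o.png",cv2.resize(cv2.hconcat([a,q]),(798,266)))
cv2.imwrite("pics/k4p.png",a)
```

```text
33.2667 [ 0.5115 -0.2601  0.1618] [-1.573  0.002  1.763] F [ 0.3 -0.4 -0.4] w 0.0117 (array([ -70.9, -235. ,  -27.7]), array([-75.2,  11.5]))
[[346.20056095 206.50192455]]
[[220.23228047 298.67139246]]
```

View pics/k4p.png

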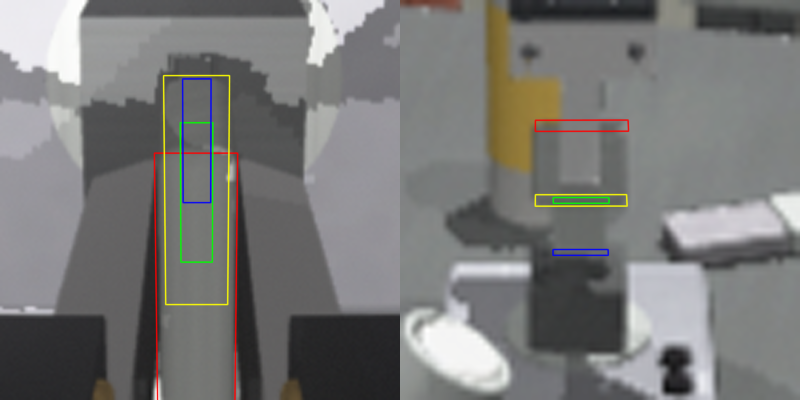

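View pics/k4o.png

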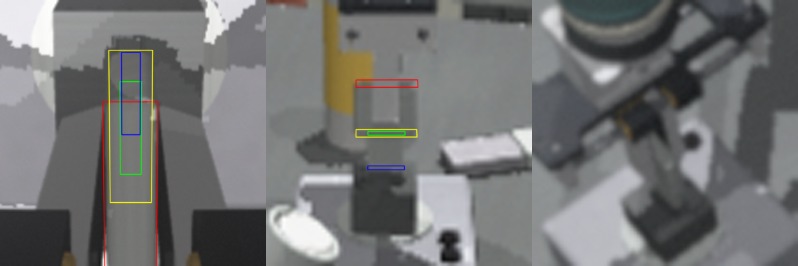

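Emit:
send_rows(moves="1 0 .003 0 0; 1 0 .003 0 0; 1 0 .003 0 0; 1 0 .002 0 0; 1 0 .002 0 0; 1 0 .002 0 0; 1 0 0 0 0; 1 0 0 0 0; 1 0 0 0 0; 1 0 0 0 0")

```text
time: 34.25
tool_pos: [0.5108, -0.2599, 0.1452]
ee_rot: [-1.571, 0.0, 1.763]
wrist_force: [0.1, -2.7, -2.1]
width: 0.0118
```

Emit:
send_rows(moves="1 -.0005 .003 0 0; 1 0 .003 0 0; 1 0 .003 0 0; 1 0 .003 0 0; 1 0 .003 0 0; 1 0 .003 0 0; 1 0 .002 0 0; 1 0 .002 0 0; 1 0 0 0 0; 1 0 0 0 0")

```text
time: 35.08
tool_pos: [0.5109, -0.26, 0.1232]
ee_rot: [-1.571, -0.0, 1.763]
wrist_force: [-0.4, -0.5, -1.4]
width: 0.012
```

Emit:
send_rows(moves="1 0 .001 0 0; 1 0 .001 0 0; 1 0 .001 0 0; 1 0 .001 0 0; 1 0 .001 0 0; 1 0 0 0 0; 1 0 0 0 0; 1 0 0 0 0; 1 0 0 0 0; 1 0 0 0 0")

```text
time: 35.92
tool_pos: [0.511, -0.2601, 0.1228]
ee_rot: [-1.573, 0.001, 1.763]
wrist_force: [-6.1, 4.1, 15.6]
width: 0.0117
```

Run:
```python
from h import *
import pickle
from bench import robot
P=show("k5",("wrist","side","scene"))
a=P["side"]["image"][160:250,300:390,::-1];a=cv2.resize(a,(400,400),interpolation=cv2.INTER_CUBIC)
q=P["scene"]["image"][240:340,170:270,::-1];q=cv2.resize(q,(400,400),interpolation=cv2.INTER_CUBIC)
cv2.imwrite("pics/k5o.png",cv2.hconcat([a,q]))
```

```text
35.9167 [ 0.511  -0.2601  0.1228] [-1.573e+00  1.000e-03  1.763e+00] F [-6.1  4.1 15.6] w 0.0117 (array([ -71.3, -234.7,  -66.7]), array([-95.1, -22.1]))
```

View pics/k5o.png

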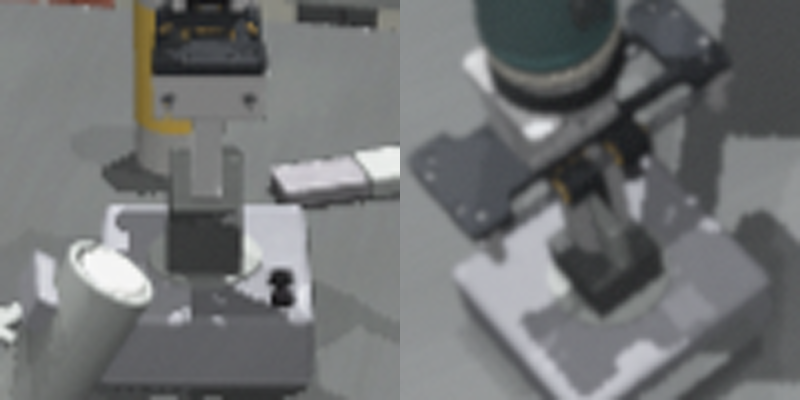

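Emit:
send_rows(moves="1 0 -.003 0 0; 1 -.0002 0 0 3; 1 -.0002 0 0 6; 1 -.0002 0 0 6; 1 -.0002 0 0 6; 1 -.0002 0 0 6; 1 -.0002 0 0 6; 1 -.0002 0 0 6; 1 -.0002 0 0 6; 1 -.0002 0 0 6")

```text
time: 36.9
tool_pos: [0.5117, -0.261, 0.1229]
ee_rot: [-1.572, -0.003, 0.869]
wrist_force: [0.4, 3.6, 5.0]
width: 0.0119
```

Run:
```python
from bench import robot
o=robot.get_obs();print(o["tool_pos"],o["ee_rot"],o["wrist_force"],o["wrist_torque"],o["joint_positions"][5])
```

```text
[ 0.51173718 -0.2609993   0.12288751] [-1.57240652 -0.00294714  0.86881358] [0.42646734 3.64543635 5.02251156] [ 0.55481254 -0.04514805  0.08909825] -1.440927693111448
```

Emit:
send_rows(moves="1 -.0002 0 0 6; 1 -.0002 0 0 6; 1 -.0002 0 0 6; 1 -.0002 0 0 6; 1 -.0002 0 0 6; 1 0 0 0 3; 1 0 0 0 2; 1 0 0 0 2; 1 0 0 0 0; 1 0 0 0 0")

```text
time: 37.73
tool_pos: [0.5118, -0.261, 0.1229]
ee_rot: [-1.57, -0.005, 0.23]
wrist_force: [1.4, 4.3, 5.3]
width: 0.0124
```

Run:
```python
from h import *
from bench import robot
o=robot.get_obs();print(o["ee_rot"],o["wrist_force"],o["wrist_torque"],o["joint_positions"][5])
P=show("k6",("wrist","side","scene"))
b=P["wrist"]["image"][160:320,230:390,::-1];b=cv2.resize(b,(400,400),interpolation=cv2.INTER_CUBIC)
q=P["scene"]["image"][240:340,170:270,::-1];q=cv2.resize(q,(400,400),interpolation=cv2.INTER_CUBIC)
cv2.imwrite("pics/k6o.png",cv2.hconcat([b,q]))
```

```text
[-1.57006357 -0.0051296   0.23010179] [1.37888057 4.31810804 5.30339927] [ 0.79132266 -0.29036343  0.42617314] -0.8031799819213733
37.7333 [ 0.5118 -0.261   0.1229] [-1.57  -0.005  0.23 ] F [1.4 4.3 5.3] w 0.0124 (array([ -70.8, -235.9,  -66.6]), array([-94.6, -22.2]))
```

View pics/k6o.png

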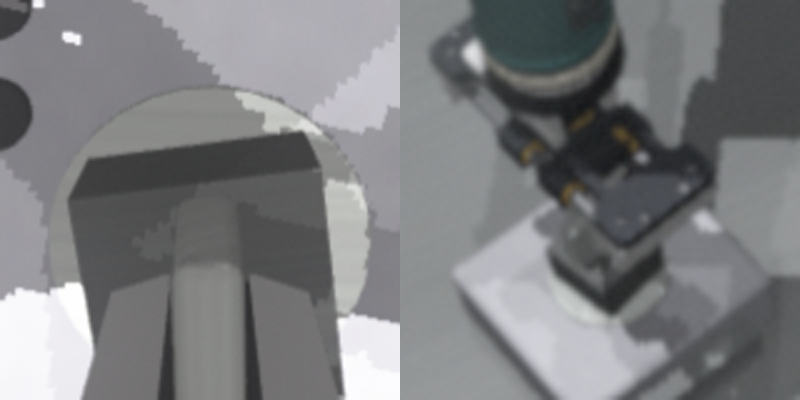

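Emit:
send_rows(moves="1 0 0 0 -2; 1 0 0 0 -2; 1 0 0 0 0; 0 0 0 0 0; 0 0 0 0 0; 0 0 0 0 0; 0 0 0 0 0; 0 0 0 0 0; 0 0 0 0 0; 0 0 0 0 0")

```text
time: 38.72
tool_pos: [0.5097, -0.2626, 0.1211]
ee_rot: [-1.571, 0.0, 0.297]
wrist_force: [0.0, -0.3, -0.2]
width: 0.0471
```

Emit:
send_rows(moves="0 0 -.01 0 0; 0 0 -.02 0 0; 0 0 -.03 0 0; 0 0 -.03 0 0; 0 0 -.03 0 0; 0 0 -.02 0 0; 0 0 0 0 0; 0 0 0 0 0; 0 0 0 0 0; 0 0 0 0 0")

```text
time: 39.55
tool_pos: [0.5091, -0.2621, 0.2589]
ee_rot: [-1.568, 0.003, 0.297]
wrist_force: [0.2, -1.2, 0.1]
width: 0.0471
```

Run:
```python
from h import *
import pickle
P=show("f1",("wrist","side","scene"));pickle.dump(P,open("f1.pkl","wb"))
b=P["wrist"]["image"][100:360,180:440,::-1];b=cv2.resize(b,(520,520),interpolation=cv2.INTER_CUBIC)
a=P["side"]["image"][160:290,250:380,::-1];a=cv2.resize(a,(260,260),interpolation=cv2.INTER_CUBIC)
q=P["scene"]["image"][210:340,170:340,::-1];q=cv2.resize(q,(260,260),interpolation=cv2.INTER_CUBIC)
cv2.imwrite("pics/f1c.png",cv2.hconcat([b,cv2.vconcat([a,q])]))
```

```text
39.55 [ 0.5091 -0.2621  0.2589] [-1.568  0.003  0.297] F [ 0.2 -1.2  0.1] w 0.0471 (array([ -73.7, -236.2,   69.4]), array([-29.1,  96.9]))
```

View pics/f1c.png

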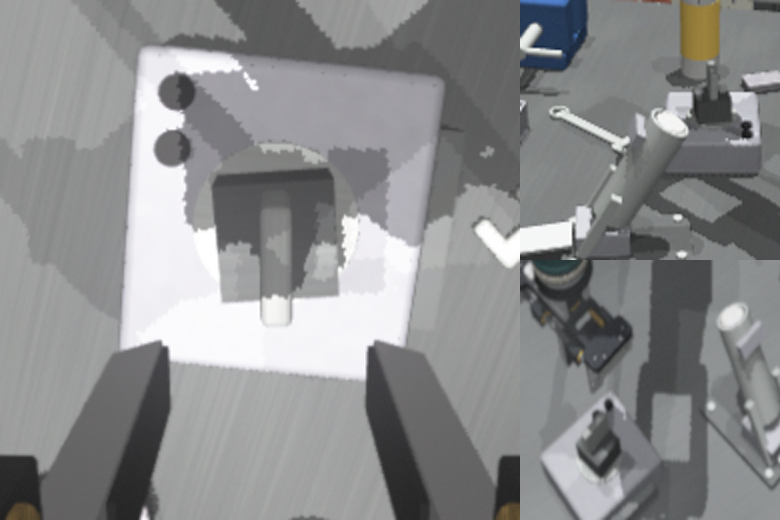

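Run:
```python
from h import *
import pickle
np.set_printoptions(precision=4,suppress=True)
P=pickle.load(open("f1.pkl","rb"));W=P["wrist"]
f=lambda u,v:(180+(u+.5)/2-.5,100+(v+.5)/2-.5)
b=[onplane(W,f(*q),.094) for q in ((213,188),(336,180),(338,296),(221,302))];print(np.mean(b,0))
for i,j in ((0,1),(3,2),(0,3),(1,2)): print(np.degrees(np.arctan2(*(b[j]-b[i])[[1,0]])),np.linalg.norm(b[j]-b[i]))
k=[onplane(W,f(*q),.136) for q in ((276,219),(276,324))];print("key top",k,np.mean(k,0),np.linalg.norm(k[0]-k[1]),np.degrees(np.arctan2(*(k[1]-k[0])[[1,0]])))
a=P["side"]["image"][195:255,305:365,::-1];cv2.imwrite("pics/f1s.png",cv2.resize(a,(600,600),interpolation=cv2.INTER_CUBIC))
```

```text
[ 0.5101 -0.2609  0.094 ]
20.76912303542942 0.05013672840370916
20.09197199739454 0.049412413951228494
-69.98502955705341 0.0485686948631148
-70.82410793248101 0.049167463237114725
key top [array([ 0.504 , -0.2437,  0.136 ]), array([ 0.5157, -0.2815,  0.136 ])] [ 0.5098 -0.2626  0.136 ] 0.03953982999963014 -72.85838065577427
```

View pics/f1s.png

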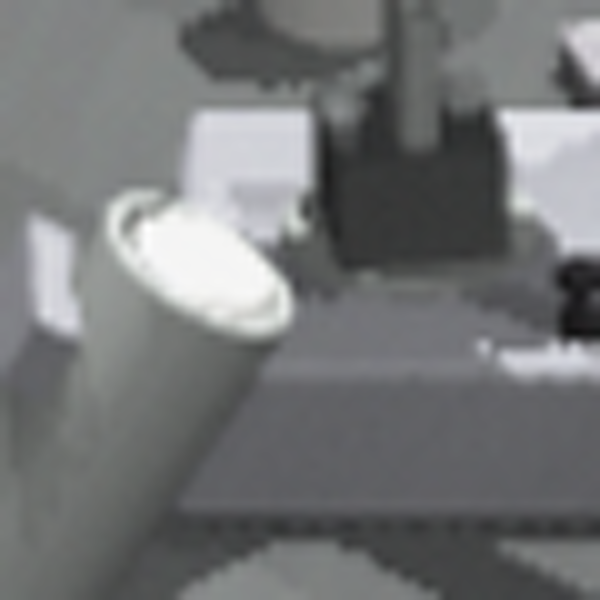

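Run:
```python
from h import *
import pickle
P=pickle.load(open("x1.pkl","rb"));W=P["wrist"]
x0,y0,w=265,215,90;f=400/w;ims=[]
for a in (.002,.007):
    im=cv2.resize(np.ascontiguousarray(W["image"][y0:y0+w,x0:x0+w,::-1]),(400,400),interpolation=cv2.INTER_CUBIC)
    for r,aa,col in ((.0265,0,(0,255,0)),(.0215,0,(0,255,0)),(.017,a,(0,0,255)),(.02,a-.003,(0,255,255))):
        c=circ(r,aa)-np.array([-.06,0,.19]); X=c@BM+MO
        cv2.polylines(im,[np.int32(np.round(((proj(W,X)-[x0,y0]+.5)*f-.5)*16))],True,col,1,cv2.LINE_AA,4)
    ims.append(im)
cv2.imwrite("pics/x1o.png",cv2.hconcat(ims))
```

```text
(no output)
```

View pics/x1o.png

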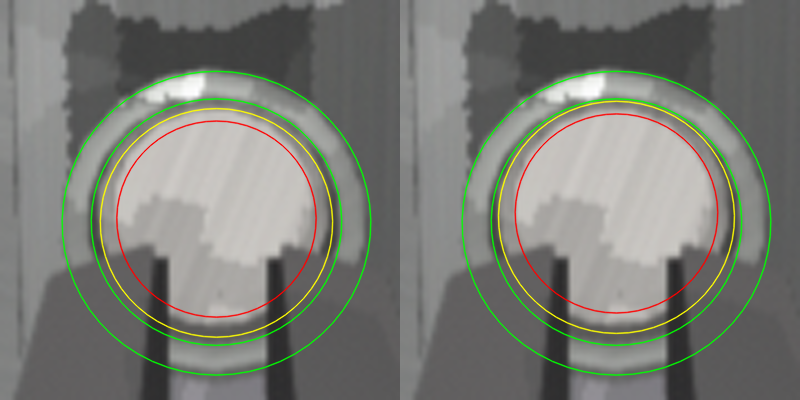

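Run:
```python
from bench import order
print(order.close_job())
```

```text
the job is handed in; nothing more can be done
None
```

I loaded both thin slugs into the tube and pushed the stack home. Then I put the steel key in the switch, turned it clockwise to its stop and handed the job in at about 39.6 s. No verdict was reported.

- **Slugs:** I tilted each slug in the grip against the ledge plate behind the tube, because the tool only points down, then lowered it in and let go. I pushed the stack with closed fingers. The force stayed around 8–11 N while it slid, then rose to about 20 N. By the arm's position the upper end stood about 1 mm proud of the rim (2 mm expected). The overlay on the wrist picture fitted 2 mm best, but on its own it could not rule out about 7 mm.
- **Key:** It went in without resistance until the shoulder met the boss, with about 16 N upward force. I then backed off slightly and turned the tool about 88°. In the final wrist picture the boss had turned about 80.5°, or 1.40 rad, which is its stop. The key stayed upright in the slot.
- **Key position:** The key's top measured 41.7 mm and 39.5 mm long in two wrist pictures, against 46 mm given. I took the key's offset in the grip as 1.5 mm from estimates between 0.6 and 4.9 mm.
- **End state:** The gripper was open and about 10 cm above the key, with about 1 N on the wrist. I did not go near the thick slug, the look-alikes or the other bench items. I made no separate measurement that they had not moved.

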